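Pack the closed sample jars into the courier tray

TASK

Pack the three sample jars that have their caps on into the tray for the courier: each goes upright into the block whose round well is made for its size, standing flat on the bottom of the well, large in large, medium in medium, small in small. The three open jars without caps are not ready to go: leave them standing where they are. Keep the closed jars upright all the while.

Things in the scene. Friction and masses are not known exactly. Their poses are not given: they have to be found in the camera images.
- jar_large: large sample jar WITH its ribbed screw cap on: a closed, straight-sided white plastic cylinder, 61 mm in diameter, 80 mm tall overall, standing upright and loose on the bench; flat closed top. Origin at the centre of its underside, z up along its axis. Belongs in block_large.
- jar_medium: medium sample jar WITH its ribbed screw cap on: a closed, straight-sided white plastic cylinder, 44 mm in diameter, 70 mm tall overall, standing upright and loose on the bench; flat closed top. Origin at the centre of its underside, z up along its axis. Belongs in block_medium.
- jar_small: small sample jar WITH its ribbed screw cap on: a closed, straight-sided white plastic cylinder, 27 mm in diameter, 60 mm tall overall, standing upright and loose on the bench; flat closed top. Origin at the centre of its underside, z up along its axis. Belongs in block_small.
- open_large: look-alike of jar_large WITHOUT cap: an open, empty white plastic jar of the same size (61 mm diameter, 80 mm tall, 3 mm wall), its hollow inside visible from above, loose on the bench. Origin at the centre of its underside, z up. Stays where it is.
- open_medium: look-alike of jar_medium WITHOUT cap: an open, empty white plastic jar of the same size (44 mm diameter, 70 mm tall, 3 mm wall), its hollow inside visible from above, loose on the bench. Origin at the centre of its underside, z up. Stays where it is.
- open_small: look-alike of jar_small WITHOUT cap: an open, empty white plastic jar of the same size (27 mm diameter, 60 mm tall, 3 mm wall), its hollow inside visible from above, loose on the bench. Origin at the centre of its underside, z up. Stays where it is.
- block_large: grey plastic block in the tray with the large round well: 88 x 88 x 18 mm, one upright well in its middle, 77 mm in diameter and 14 mm deep, open at the top, its floor lined in black (for the 61 mm jar: 8 mm play all round). Fixed. Origin at the centre of its underside (on the tray's floor, 4 mm above the bench); the well's floor is 4 mm above the origin, the block's top 18 mm above it. z up, x and y along its edges.
- block_medium: grey plastic block in the tray with the medium round well: 88 x 88 x 18 mm, one upright well in its middle, 60 mm in diameter and 14 mm deep, open at the top, its floor lined in black (for the 44 mm jar: 8 mm play all round). Fixed. Origin at the centre of its underside (on the tray's floor, 4 mm above the bench); the well's floor is 4 mm above the origin, the block's top 18 mm above it. z up, x and y along its edges.
- block_small: grey plastic block in the tray with the small round well: 88 x 88 x 18 mm, one upright well in its middle, 43 mm in diameter and 14 mm deep, open at the top, its floor lined in black (for the 27 mm jar: 8 mm play all round). Fixed. Origin at the centre of its underside (on the tray's floor, 4 mm above the bench); the well's floor is 4 mm above the origin, the block's top 18 mm above it. z up, x and y along its edges.
- tray: shallow aluminium packing tray, fixed to the bench: 98 mm (its x) by 278 mm (its y) by 16 mm high, walls and floor 4 mm thick. The three blocks fill it in one row along its y, 89 mm from centre to centre, in any order, and stand 6 mm above its rim. Origin at the centre of its underside, bench level (z = 0); z up.
There are look-alikes about, which are no part of the job. What is shaped like the jar_large but blue or pink is not meant.

How it is judged (in metres and radians):
At the end, for the whole second after the job is handed in: Each capped jar stands in the well of the block of its own size: its axis within 12 mm of the block's middle, its underside less than 5 mm above the well's floor, tilted less than 0.1 rad, at rest. Each open jar stands upright (tilt under 0.1 rad), at rest, within 25 mm of where it began (horizontal distance between jar_large and block_large below 0.012 m and z of jar_large in the frame of block_large below 0.009 m and angle between each of jar_large, jar_medium, jar_small, open_large, open_medium, open_small's own z axis and vertical below 0.1 rad and linear speed of each of jar_large, jar_medium, jar_small, open_large, open_medium, open_small below 0.02 m/s and angular speed of each of jar_large, jar_medium, jar_small below 0.2 rad/s and horizontal distance between jar_medium and block_medium below 0.012 m and z of jar_medium in the frame of block_medium below 0.009 m and horizontal distance between jar_small and block_small below 0.012 m and z of jar_small in the frame of block_small below 0.009 m and distance of each of open_large, open_medium, open_small from where it was at the start of the episode below 0.025 m); the robot touches nothing.
It fails at once if an open jar is moved more than 25 mm or tipped over (distance of any of open_large, open_medium, open_small from where it was at the start of the episode above 0.025 m or angle between any of open_large, open_medium, open_small's own z axis and vertical above 0.6 rad).
It fails at once if a capped jar is tipped by more than 0.7 rad (40 degrees) (angle between any of jar_large, jar_medium, jar_small's own z axis and vertical above 0.7 rad).
It also fails if it takes over 86 s, if anything falls off the work surface, if the arm or the gripper's body presses on something with over 40 N, if the wrist force passes 120 N, or if a joint passes its speed limit or range.

ROBOT

A 6-joint arm with a two-finger parallel gripper is mounted at the origin on the work surface. World frame = base frame: x ahead of the robot, y to its left, z up, the work surface at z = 0. Lengths are in mm, angles in rad, forces in N, time in s.
With the tool pointing down it reaches from about 350 to 875 mm from the base axis. Payload 4.2 kg.
Tool frame: the origin (TCP) lies at the very end of the fingers, on their centre line; the grasp point (between the pads) lies arm.grip_depth behind it (arm.grip_depth is the distance from the TCP to the grasp point, in mm); x points along the fingers, y is the direction in which the jaws open and shut, and the axes are right-handed (so a half turn about x gives the same grasp; the last joint's range is limited). The gripper opens to 85 mm and grips with 20 to 120 N. Pads are 22 mm wide; open, the fingers measure 114 mm over their backs; the gripper's body (76 mm by 85 mm) begins 54 mm behind the grasp point. The pads swing forward as they close: fully open they stand 13 mm farther back than shut.
Start: joints at [-0.86, 0.385, 0.008, 0, -1.194, -0.259], TCP at [272.878, -562.261, 231.312] pointing down, gripper open.
Joint ranges: [-3.14, 3.14], [-1.21, 2.06], [-1.07, 1.41], [-3.16, 2.05], [-2.99, -0.16], [-3.1, 3.1]. Speed limits (rad/s): [2.79, 2.79, 3.14, 3.14, 3.14, 3.14].

INTERFACE

Orientations are given as a unit quaternion [x, y, z, w].
In Python, from bench import arm, get_image, models gives the robot as it stands.
- The arm moves only by the tool arm_command, never from a script. Its argument "rows" is a list of rows, each an object of numbers: "dx", "dy", "dz": the shift along the tool's x, y, z in m; "wx", "wy", "wz": the turn, a rotation vector about the tool's x, y, z in degrees; "gripper": the closure, from -1 (fully open) to 1 (shut). A call has exactly 8 rows; each row is the pose to reach, as a shift and turn from the pose measured when the call began, along the tool's axes at that moment; what a row does not reach only later rows make up. A row lasts 1/10 s, in which the tool goes at most 50 mm and 8.59 degrees, less where a joint would pass 70% of its speed; a pose out of reach is approached as far as the arm can. A call with a gripper value outside its range is refused whole. The fingers move at their own pace and stop on an object; the grip force is fixed at half the most. Time passes only in rows, so rows that repeat a pose let the fingers close, or fill a call up. It gives the time, the measured TCP pose, the force and the opening at its end, in the units of the state.
- arm.read_state(): the state, without advancing time (a new reading comes with each control period).
- get_image(name): name is "side" or "top"; returns a dict with "img" (420x560x3 uint8, red, green, blue), "K" (3x3 intrinsics, pixels), "rvec" (rotation vector, rad) and "tvec" (3), from world to camera coordinates, as OpenCV has them. Camera axes: x right, y down, z forward; pixel columns grow to the right and rows downward; lengths in mm; the calibration is good to about 2 mm. A picture is of the moment at which its call begins. There is no depth.
- arm.job_done(): hands the job in, once; it reports no verdict.
Trained networks look in the newest picture that a camera, given by its name, has taken for a name from the list of things; names that differ only in an ending like _2 or _b are one class to them, and where a whole thing is asked for, a point or a joint stands for the part that bears it (a point fixed in the world has none). Each returns a list of dicts, best first, with "conf" (0 to 1); they miss things now and then, are a little off and sometimes report something else, mostly with a low value. They report only what shows in the picture. A call takes as long as a camera call. They do not tell look-alikes from the thing itself.
- models.cut_out(camera, query): "mask" (420x560 bool, what is visible of it) and "extent" ([left, top, right, bottom] in pixels, round what is visible of it).
The state is a dict: "clock": time; "joints": joint angles; "joint_vel": joint speeds; "joint_efforts": joint torques, N m; "position": TCP position; "ee_rot": TCP orientation; "contact_force": force on the tool from outside, world axes, zero at the start; "wrist_torque": the same for the moment, N m; "gripper_width": finger opening in mm.
Only numpy, scipy, OpenCV 4.12 (cv2) and the standard library are available. Lean on these libraries where they do the work, as an engineer would, in place of code of your own. Each camera call takes 0.05 s, during which the arm holds its last target.

## Working session

There is one attempt and no reset: what is moved stays moved. The work goes in short steps, Python scripts to look and compute and a tool call to move; the robot and the scene stay as the last step left them, time stands still between calls to the robot, and variables do not carry over. Pictures are saved under pics/ and viewed, and the job is handed in when it is done.

Besides the shell and the picture viewer there is one more tool, called after "Call:" by a JSON object that holds its "api" and its "payload". arm_command: Moves the arm, as the interface text tells. Its arguments: {"type":"object","properties":{"rows":{"type":"array"}},"required":["rows"]}

```bash
ls; mkdir -p pics
cat > h.py <<'E'
import numpy as np, cv2
from bench import arm, get_image, models
from scipy.spatial.transform import Rotation as R
def proj(d,P):
    return cv2.projectPoints(np.array(P,float).reshape(-1,1,3),np.array(d['rvec'],float),np.array(d['tvec'],float),np.array(d['K'],float),None)[0].reshape(-1,2)
def ray(d,u,v,z):
    Rm=cv2.Rodrigues(np.array(d['rvec'],float))[0];t=np.array(d['tvec'],float).ravel()
    C=-Rm.T@t; r=Rm.T@np.linalg.inv(np.array(d['K'],float))@np.array([u,v,1.])
    return C+r*(z-C[2])/r[2]
def save(n,im): cv2.imwrite('pics/'+n,im[:,:,::-1])
E
python3 - <<'E'
from h import *
for c in('top','side'):
    d=get_image(c);save(c+'0.png',d['img'])
    Rm=cv2.Rodrigues(np.array(d['rvec'],float))[0];print(c,-Rm.T@np.array(d['tvec']).ravel(),Rm.round(2).tolist(),np.array(d['K']).tolist())
s=arm.read_state();print({k:s[k] for k in('clock','position','ee_rot','gripper_width')},arm.grip_depth)
E
```

```text
pics
top [ 425.0904158     8.71984564 1038.30449641] [[-0.02, -1.0, 0.01], [-1.0, 0.02, -0.07], [0.07, -0.01, -1.0]] [[415.76604000127753, 0.0, 279.77231577876984], [0.0, 415.76604000127753, 206.9955040348762], [0.0, 0.0, 1.0]]
side [326.70091346 709.48469233 788.60509489] [[-0.97, -0.23, -0.01], [-0.16, 0.7, -0.69], [0.17, -0.67, -0.72]] [[528.4497151955406, 0.0, 284.13721408710103], [0.0, 528.4497151955406, 209.37926193855452], [0.0, 0.0, 1.0]]
{'clock': 0.1, 'position': array([ 272.63864352, -561.80834614,  230.33069061]), 'ee_rot': array([-0.1576504 ,  0.68934973,  0.15899411,  0.68895876]), 'gripper_width': 84.95884122200839} 18.700000000000003
```

View pics/top0.png

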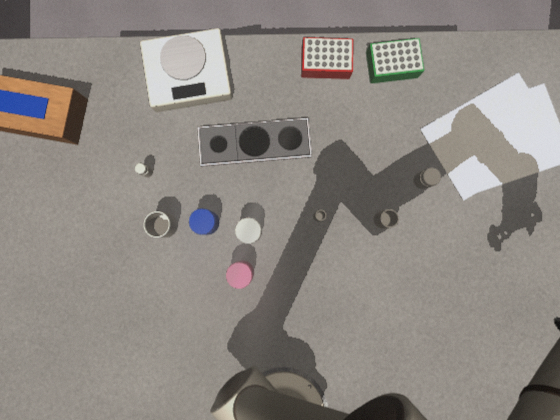

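View pics/side0.png

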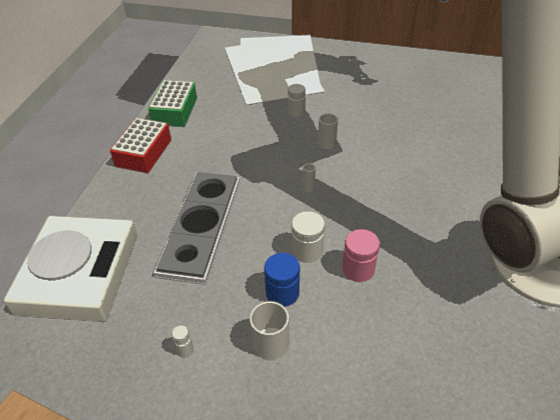

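Run:
```python
from h import *
d=get_image('top')
for q in('jar_large','jar_medium','jar_small','open_large','open_medium','open_small','block_large','block_medium','block_small'):
    print(q,[(round(float(m['conf']),2),[int(x) for x in m['extent']]) for m in models.cut_out('top',q)])
print(arm.read_state()['clock'])
```

```text
jar_large [(0.86, [235, 215, 258, 242]), (0.62, [188, 209, 220, 234]), (0.62, [222, 260, 252, 286])]
jar_medium [(0.6, [416, 166, 442, 186])]
jar_small [(0.62, [136, 163, 152, 180])]
open_large [(0.59, [140, 213, 176, 238])]
open_medium [(0.83, [375, 207, 401, 229])]
open_small [(0.56, [312, 208, 325, 221])]
block_large [(0.94, [235, 120, 273, 159])]
block_medium [(0.81, [268, 118, 309, 156])]
block_small [(0.45, [237, 213, 258, 244])]
0.6
```

```bash
cat > fit.py <<'E'
from h import *
from scipy.optimize import minimize
DIM=dict(large=(30.5,80),medium=(22,70),small=(13.5,60))
def sil(d,x,y,r,h,z0=0):
    a=np.linspace(0,2*np.pi,48)
    P=[(x+r*np.cos(t),y+r*np.sin(t),z) for z in(z0,z0+h) for t in a]
    return cv2.convexHull(proj(d,P).astype(np.float32)).reshape(-1,2)
def smask(d,*a,S=4):
    m=np.zeros((420,560),np.uint8);cv2.fillPoly(m,[np.round(sil(d,*a)*16).astype(np.int32)],1,shift=4);return m>0
def ext(d,*a):
    p=sil(d,*a);return np.r_[p.min(0),p.max(0)]
E
python3 - <<'E'
from fit import *
D={c:None for c in('top','side')}
M={}
for c in D:
    D[c]=get_image(c)
    for q in('jar_large','jar_medium','jar_small','open_large','open_medium','open_small'):
        M[c,q]=models.cut_out(c,q)
        if c=='side':print(q,[(round(float(m['conf']),2),[int(x) for x in m['extent']]) for m in M[c,q]])
import pickle;pickle.dump((D,M),open('d.pkl','wb'))
t=D['top']['img'];s=D['side']['img']
def crop(im,u,v,w=28):return cv2.resize(im[v-w:v+w,u-w:u+w],(250,250),interpolation=cv2.INTER_CUBIC)
a=np.hstack([crop(t,247,230),crop(t,429,177),crop(t,141,168)]);b=np.hstack([crop(s,308,237),crop(s,297,100),crop(s,182,340)])
save('crop.png',np.vstack([a,b]))
E
```

```text
jar_large [(0.89, [291, 209, 326, 264]), (0.72, [342, 229, 380, 283]), (0.63, [263, 251, 303, 308])]
jar_medium [(0.71, [287, 87, 305, 113])]
jar_small [(0.6, [172, 326, 194, 357])]
open_large [(0.77, [247, 305, 289, 361])]
open_medium [(0.84, [318, 113, 341, 151])]
open_small [(0.75, [304, 164, 314, 189])]
```

View pics/crop.png

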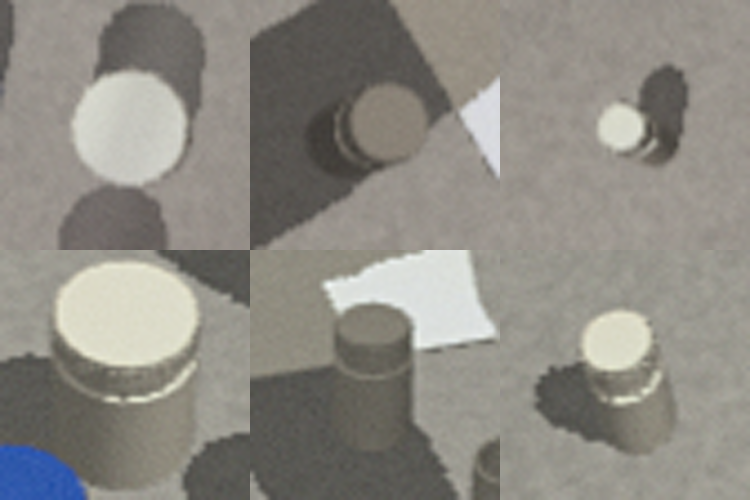

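Run:
```python
from fit import *
import pickle
D,M=pickle.load(open('d.pkl','rb'))
T,S=D['top'],D['side']
pts=dict(large=((247.9,230.4),(308.2,223.6)),medium=((431.9,176.3),(296.6,88.8)),small=((139.9,168.4),(180.2,332.4)))
for k,(a,b) in pts.items():
    h=DIM[k][1];print(k,ray(T,*a,h)[:2].round(1),ray(S,*b,h)[:2].round(1))
    for c in D:
        m=M[c,'jar_'+k][0];e=np.array(m['extent'],float);p=ray(T,*a,h)
        print('  ',c,'seen',e.round(0),'pred',ext(D[c],p[0],p[1],*DIM[k]).round(0))
for k in DIM:
    m=M['top','open_'+k][0];n=M['side','open_'+k][0]
    # fit by extent, both cams
    from scipy.optimize import least_squares
    for c,mm in(('top',m),('side',n)):
        e=np.array(mm['extent'],float);p0=ray(D[c],(e[0]+e[2])/2,(e[1]+e[3])/2,40)[:2]
        r=least_squares(lambda q:ext(D[c],*q,*DIM[k])-e,p0);print('open',k,c,r.x.round(1),r.fun.round(1))
t=T['img']
g=cv2.resize(t[105:175,190:320],(780,420),interpolation=cv2.INTER_CUBIC);save('tray.png',g)
g=cv2.resize(S['img'][165:285,145:245],(500,600),interpolation=cv2.INTER_CUBIC);save('trays.png',g)
```

```text
large [440.9  70.4] [439.6  73.8]
   top seen [224. 262. 253. 286.] pred [235. 217. 262. 244.]
   side seen [292. 209. 326. 265.] pred [291. 210. 325. 263.]
medium [ 558.6 -364.5] [ 555.8 -360.2]
   top seen [415. 169. 442. 187.] pred [413. 167. 441. 189.]
   side seen [287.  87. 306. 114.] pred [287.  83. 305. 117.]
small [593.5 324.3] [592.5 325.7]
   top seen [232. 122. 274. 158.] pred [134. 163. 153. 178.]
   side seen [172. 326. 194. 358.] pred [171. 324. 194. 358.]
open large top [459.4 281.2] [-1.8  0.4  0.3 -1.3]
open large side [460.6 285.1] [ 0.3 -1.8 -1.7  1.2]
open medium top [ 465.5 -262.9] [ 0.6 -0.4 -0.8 -0.1]
open medium side [ 453.2 -248.2] [ 1.5  2.8 -1.3  0.3]
open small top [474.3 -98.1] [-1.1  3.3  0.6 -3.2]
open small side [469.6 -90.9] [-1.6  1.1  1.6  5.5]
```

View pics/tray.png

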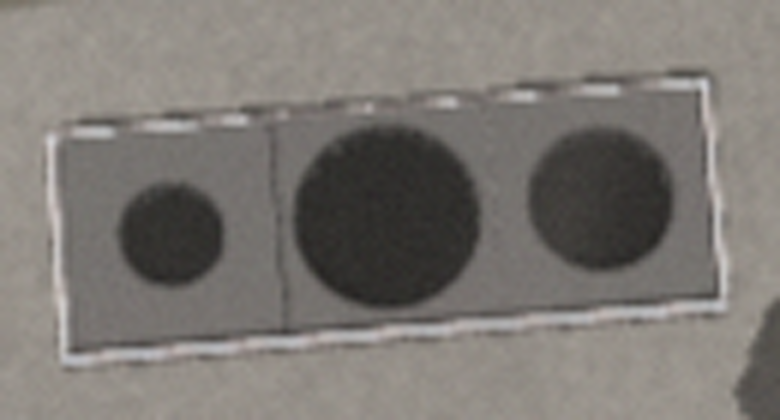

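View pics/trays.png

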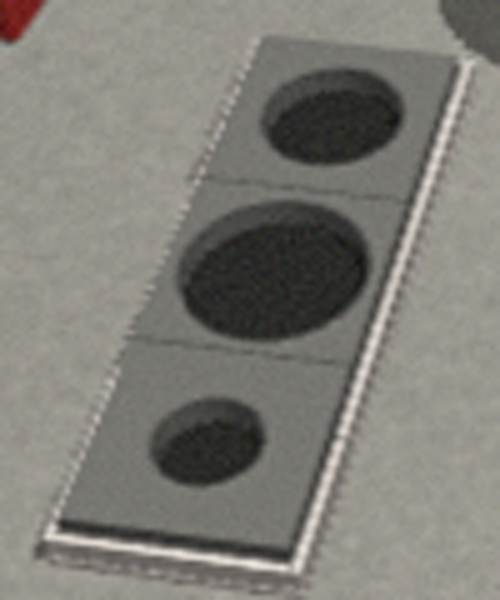

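Run:
```python
from fit import *
import pickle
D,M=pickle.load(open('d.pkl','rb'))
T,S=D['top'],D['side']
W=dict(small=((218.5,144),(186.6,253.4)),large=((254.7,141),(199.6,219)),medium=((290,138),(211.4,188.2)))
for k,(a,b) in W.items(): print(k,ray(T,*a,22)[:2].round(1),ray(S,*b,22)[:2].round(1))
for n,(u,v) in dict(blue=(203,221.5),pink=(239,275)).items(): print(n,ray(T,u,v,80).round(0))
for n,(u,v) in dict(blue=(282,267),pink=(361.5,245)).items(): print(n,ray(S,u,v,80).round(0))
s=arm.read_state();m=R.from_quat(s['ee_rot']).as_matrix();print(m.round(3),s['joints'],s['contact_force'])
```

```text
small [656.9 143.1] [655.3 145.4]
large [662.6  53.5] [661.1  56.9]
medium [668.4 -34.2] [666.6 -32. ]
blue [464. 173.  80.]
pink [340.  92.  80.]
blue [463. 180.  80.]
pink [339. 103.  80.]
[[-0.    -0.437  0.9  ]
 [ 0.     0.9    0.437]
 [-1.     0.    -0.   ]] [-8.60453633e-01  3.84712241e-01  7.89610259e-03  1.27167090e-05
 -1.19400713e+00 -2.58581232e-01] [0.40037001 0.40275484 0.38830064]
```

```bash
cat > to.py <<'E'
from h import *
import sys
s=arm.read_state();m=R.from_quat(s['ee_rot']).as_matrix();p=np.array(s['position'])
print('t',s['clock'],'pos',p.round(1),'yaw',np.degrees(np.arctan2(m[1,1],m[0,1])).round(2),'w',round(s['gripper_width'],1),'F',np.round(s['contact_force'],1),'tilt',m[:,0].round(3),'j',np.round(s['joints'],2))
for a in sys.argv[1:]:
    t=np.array([float(v) for v in a.split(',')])
    print(a,'-> dxyz m',(m.T@(t[:3]-p)/1000).round(4), 'wx',(np.degrees(np.arctan2(m[1,1],m[0,1]))-t[3]) if len(t)>3 else '')
E
python3 to.py 557,-362.5,150 557,-362.5,25
```

```text
t 1.3 pos [ 272.8 -562.3  231.3] yaw 115.88 w 85.5 F [0.4 0.4 0.4] tilt [-0.  0. -1.] j [-0.86  0.38  0.01  0.   -1.19 -0.26]
557,-362.5,150 -> dxyz m [0.0813 0.0557 0.3429] wx 
557,-362.5,25 -> dxyz m [0.2063 0.0557 0.3429] wx
```

Call:
{"api": "arm_command", "payload": {"rows": [{"dx": 0.01, "dy": 0.007, "dz": 0.043, "gripper": -1}, {"dx": 0.02, "dy": 0.014, "dz": 0.087, "gripper": -1}, {"dx": 0.03, "dy": 0.022, "dz": 0.132, "gripper": -1}, {"dx": 0.04, "dy": 0.03, "dz": 0.177, "gripper": -1}, {"dx": 0.05, "dy": 0.037, "dz": 0.222, "gripper": -1}, {"dx": 0.06, "dy": 0.044, "dz": 0.267, "gripper": -1}, {"dx": 0.07, "dy": 0.051, "dz": 0.31, "gripper": -1}, {"dx": 0.081, "dy": 0.056, "dz": 0.343, "gripper": -1}]}}

```text
validation failed for argument at $.ro...
```

```bash
python3 to.py 557,-362.5,25
python3 - <<'E'
from fit import *
D={c:get_image(c) for c in('top','side')}
o=[]
for c,u,v in(('top',430,180),('side',297,100)):
    im=D[c]['img'].copy()
    o.append(cv2.resize(im[v-50:v+50,u-50:u+50],(400,400),interpolation=cv2.INTER_CUBIC))
    s=arm.read_state();print(c,proj(D[c],[s['position']]).round(1))
save('m1.png',np.hstack(o))
E
```

```text
t 1.3 pos [ 272.8 -562.3  231.3] yaw 115.88 w 85.5 F [0.4 0.4 0.4] tilt [-0.  0. -1.] j [-0.86  0.38  0.01  0.   -1.19 -0.26]
557,-362.5,25 -> dxyz m [0.2063 0.0557 0.3429] wx 
top [[572.7 309. ]]
side [[432.3  -2.4]]
```

View pics/m1.png

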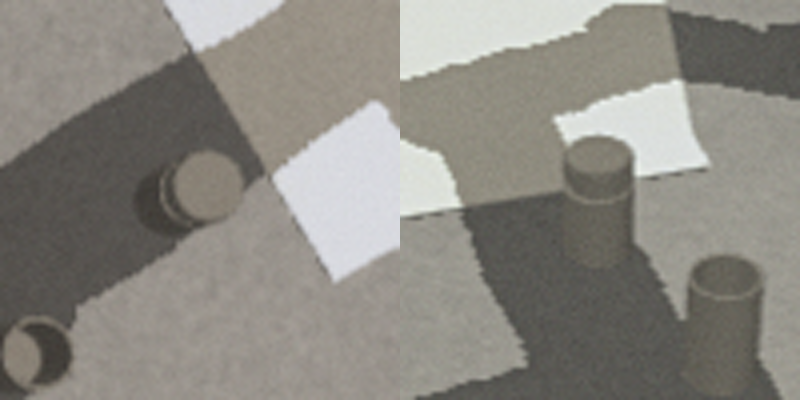

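The call was refused; the arm did not move. The rows probably need all seven numbers.

Call:
{"api": "arm_command", "payload": {"rows": [{"dx": 0.01, "dy": 0.007, "dz": 0.043, "wx": 0, "wy": 0, "wz": 0, "gripper": -1}, {"dx": 0.02, "dy": 0.014, "dz": 0.087, "wx": 0, "wy": 0, "wz": 0, "gripper": -1}, {"dx": 0.03, "dy": 0.022, "dz": 0.132, "wx": 0, "wy": 0, "wz": 0, "gripper": -1}, {"dx": 0.04, "dy": 0.03, "dz": 0.177, "wx": 0, "wy": 0, "wz": 0, "gripper": -1}, {"dx": 0.05, "dy": 0.037, "dz": 0.222, "wx": 0, "wy": 0, "wz": 0, "gripper": -1}, {"dx": 0.06, "dy": 0.044, "dz": 0.267, "wx": 0, "wy": 0, "wz": 0, "gripper": -1}, {"dx": 0.07, "dy": 0.051, "dz": 0.31, "wx": 0, "wy": 0, "wz": 0, "gripper": -1}, {"dx": 0.081, "dy": 0.056, "dz": 0.343, "wx": 0, "wy": 0, "wz": 0, "gripper": -1}]}}

```text
clock: 2.2
position: [559.2, -360.4, 150.1]
ee_rot: [-0.159, 0.689, 0.159, 0.689]
contact_force: [-0.1, -0.7, 0.4]
gripper_width: 85.8
```

```bash
python3 to.py 557,-362.5,25
python3 - <<'E'
from fit import *
D={c:get_image(c) for c in('top','side')}
o=[]
for c,u,v in(('top',430,180),('side',297,100)):
    im=D[c]['img'].copy()
    o.append(cv2.resize(im[v-50:v+50,u-50:u+50],(400,400),interpolation=cv2.INTER_CUBIC))
    s=arm.read_state();print(c,proj(D[c],[s['position']]).round(1))
save('m2.png',np.hstack(o))
E
```

```text
t 2.2 pos [ 559.2 -360.4  150.1] yaw 115.98 w 85.8 F [-0.1 -0.7  0.4] tilt [ 0.001 -0.    -1.   ] j [-0.33  0.51  0.    0.   -1.06 -0.79]
557,-362.5,25 -> dxyz m [ 0.1251 -0.0008 -0.003 ] wx 
top [[442.9 170.7]]
side [[295.1  59.9]]
```

View pics/m2.png

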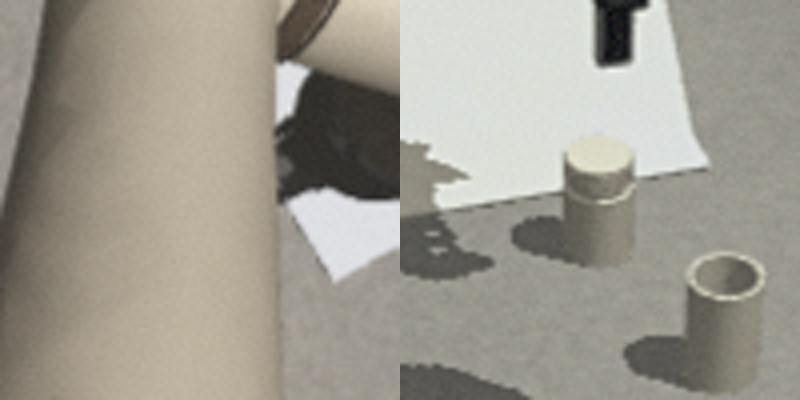

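Run:
```python
from fit import *
S=get_image('side');im=S['img'].copy()
s=arm.read_state();m=R.from_quat(s['ee_rot']).as_matrix();p=s['position']
for sg in(-1,1):
    print(proj(S,[p+sg*m[:,1]*42.5-m[:,0]*13,p+sg*m[:,1]*57-m[:,0]*13]).round(1).tolist())
    for q in proj(S,[p+sg*m[:,1]*42.5-m[:,0]*13+m[:,2]*11,p+sg*m[:,1]*42.5-m[:,0]*13-m[:,2]*11]): im[int(q[1]),int(q[0])]=(255,0,0)
save('s2.png',cv2.resize(im[0:160,200:400],(800,640)[:2],interpolation=cv2.INTER_NEAREST)[:600])
```

```text
[[291.5, 45.2], [290.1, 42.1]]
[[300.3, 63.8], [301.9, 67.1]]
```

View pics/s2.png

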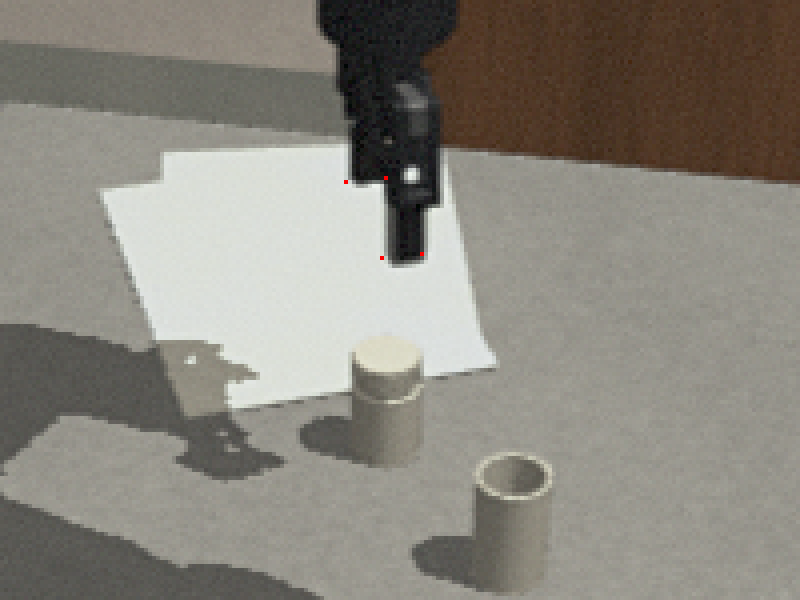

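Call:
{"api": "arm_command", "payload": {"rows": [{"dx": 0.02, "dy": 0, "dz": -0.001, "wx": 0, "wy": 0, "wz": 0, "gripper": -1}, {"dx": 0.045, "dy": 0, "dz": -0.002, "wx": 0, "wy": 0, "wz": 0, "gripper": -1}, {"dx": 0.07, "dy": 0, "dz": -0.002, "wx": 0, "wy": 0, "wz": 0, "gripper": -1}, {"dx": 0.095, "dy": 0, "dz": -0.002, "wx": 0, "wy": 0, "wz": 0, "gripper": -1}, {"dx": 0.115, "dy": 0, "dz": -0.002, "wx": 0, "wy": 0, "wz": 0, "gripper": -1}, {"dx": 0.128, "dy": 0, "dz": -0.002, "wx": 0, "wy": 0, "wz": 0, "gripper": -1}, {"dx": 0.128, "dy": 0, "dz": -0.002, "wx": 0, "wy": 0, "wz": 0, "gripper": -1}, {"dx": 0.128, "dy": 0, "dz": -0.002, "wx": 0, "wy": 0, "wz": 0, "gripper": 1}]}}

```text
clock: 3.15
position: [556.3, -362.0, 21.8]
ee_rot: [-0.159, 0.689, 0.159, 0.689]
contact_force: [1.0, -0.4, -0.8]
gripper_width: 73.5
```

Call:
{"api": "arm_command", "payload": {"rows": [{"dx": 0, "dy": 0, "dz": 0, "wx": 0, "wy": 0, "wz": 0, "gripper": 1}, {"dx": 0, "dy": 0, "dz": 0, "wx": 0, "wy": 0, "wz": 0, "gripper": 1}, {"dx": 0, "dy": 0, "dz": 0, "wx": 0, "wy": 0, "wz": 0, "gripper": 1}, {"dx": 0, "dy": 0, "dz": 0, "wx": 0, "wy": 0, "wz": 0, "gripper": 1}, {"dx": 0, "dy": 0, "dz": 0, "wx": 0, "wy": 0, "wz": 0, "gripper": 1}, {"dx": 0, "dy": 0, "dz": 0, "wx": 0, "wy": 0, "wz": 0, "gripper": 1}, {"dx": 0, "dy": 0, "dz": 0, "wx": 0, "wy": 0, "wz": 0, "gripper": 1}, {"dx": 0, "dy": 0, "dz": 0, "wx": 0, "wy": 0, "wz": 0, "gripper": 1}]}}

```text
clock: 3.95
position: [557.5, -362.6, 23.7]
ee_rot: [-0.16, 0.688, 0.159, 0.689]
contact_force: [-0.3, 0.2, 6.2]
gripper_width: 42.9
```

```bash
python3 to.py 667.5,-33,150;python3 - <<'E'
from fit import *
S=get_image('side');save('s3.png',cv2.resize(S['img'][40:180,220:400],(720,560),interpolation=cv2.INTER_CUBIC))
E
```

```text
t 3.95 pos [ 557.5 -362.6   23.7] yaw 116.09 w 42.9 F [-0.3  0.2  6.2] tilt [ 0.002 -0.002 -1.   ] j [-0.33  0.64 -0.12  0.   -0.81 -0.78]
667.5,-33,150 -> dxyz m [-0.1267  0.2473  0.2439] wx
```

View pics/s3.png

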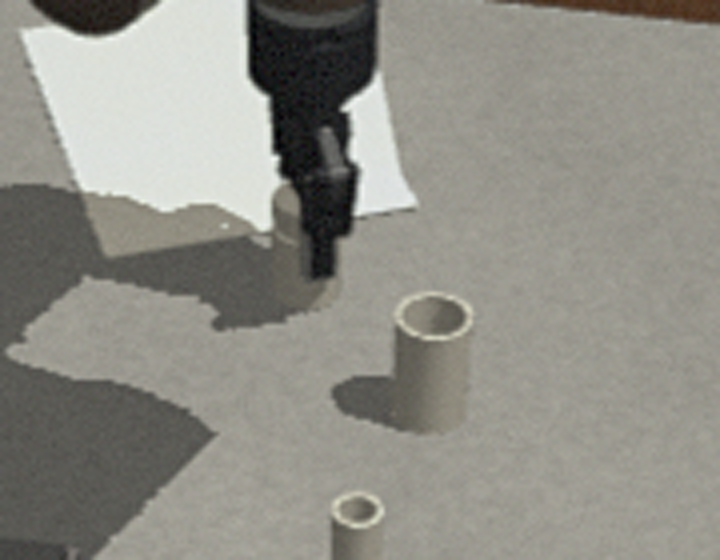

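Call:
{"api": "arm_command", "payload": {"rows": [{"dx": -0.005, "dy": 0, "dz": 0, "wx": 0, "wy": 0, "wz": 0, "gripper": 1}, {"dx": -0.02, "dy": 0, "dz": 0, "wx": 0, "wy": 0, "wz": 0, "gripper": 1}, {"dx": -0.04, "dy": 0, "dz": 0, "wx": 0, "wy": 0, "wz": 0, "gripper": 1}, {"dx": -0.065, "dy": 0, "dz": 0, "wx": 0, "wy": 0, "wz": 0, "gripper": 1}, {"dx": -0.09, "dy": 0, "dz": 0, "wx": 0, "wy": 0, "wz": 0, "gripper": 1}, {"dx": -0.11, "dy": 0, "dz": 0, "wx": 0, "wy": 0, "wz": 0, "gripper": 1}, {"dx": -0.12, "dy": 0, "dz": 0, "wx": 0, "wy": 0, "wz": 0, "gripper": 1}, {"dx": -0.12, "dy": 0, "dz": 0, "wx": 0, "wy": 0, "wz": 0, "gripper": 1}]}}

```text
clock: 4.8
position: [558.0, -362.6, 145.8]
ee_rot: [-0.161, 0.687, 0.158, 0.69]
contact_force: [1.3, 0.4, -0.2]
gripper_width: 42.7
```

```bash
python3 to.py 667.5,-33,145;python3 - <<'E'
from fit import *
S=get_image('side');save('s4.png',cv2.resize(S['img'][0:140,220:400],(720,560),interpolation=cv2.INTER_CUBIC))
E
```

```text
t 4.8 pos [ 558.  -362.6  145.8] yaw 116.1 w 42.7 F [ 1.3  0.4 -0.2] tilt [ 0.005 -0.003 -1.   ] j [-0.33  0.51 -0.    0.   -1.05 -0.78]
667.5,-33,145 -> dxyz m [0.0004 0.2478 0.2434] wx
```

View pics/s4.png

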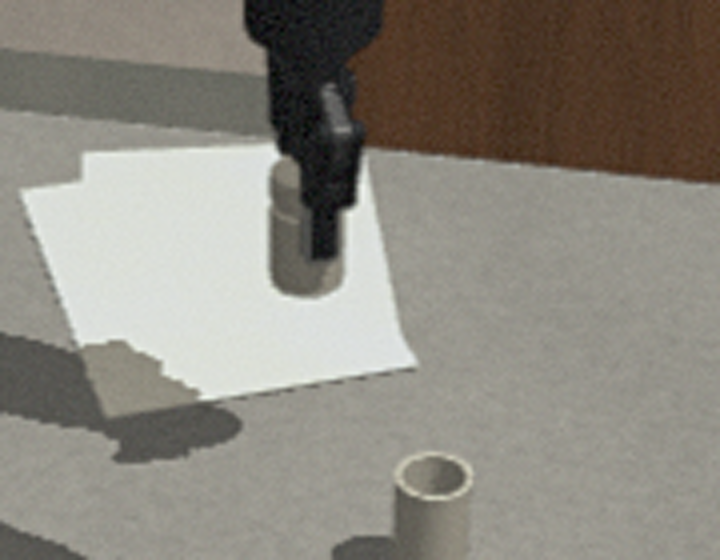

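Call:
{"api": "arm_command", "payload": {"rows": [{"dx": 0, "dy": 0.01, "dz": 0.01, "wx": 0, "wy": 0, "wz": 0, "gripper": 1}, {"dx": 0, "dy": 0.03, "dz": 0.03, "wx": 0, "wy": 0, "wz": 0, "gripper": 1}, {"dx": 0, "dy": 0.06, "dz": 0.06, "wx": 0, "wy": 0, "wz": 0, "gripper": 1}, {"dx": 0, "dy": 0.09, "dz": 0.09, "wx": 0, "wy": 0, "wz": 0, "gripper": 1}, {"dx": 0, "dy": 0.12, "dz": 0.12, "wx": 0, "wy": 0, "wz": 0, "gripper": 1}, {"dx": 0, "dy": 0.15, "dz": 0.15, "wx": 0, "wy": 0, "wz": 0, "gripper": 1}, {"dx": 0, "dy": 0.18, "dz": 0.177, "wx": 0, "wy": 0, "wz": 0, "gripper": 1}, {"dx": 0, "dy": 0.21, "dz": 0.206, "wx": 0, "wy": 0, "wz": 0, "gripper": 1}]}}

```text
clock: 5.65
position: [649.2, -80.4, 142.2]
ee_rot: [-0.16, 0.689, 0.159, 0.689]
contact_force: [1.2, -0.4, -1.3]
gripper_width: 42.8
```

```bash
python3 to.py 667.5,-33,145,116
```

```text
t 5.65 pos [649.2 -80.4 142.2] yaw 116.1 w 42.8 F [ 1.2 -0.4 -1.3] tilt [-0.001 -0.001 -1.   ] j [ 0.12  0.5  -0.04  0.   -1.03 -1.24]
667.5,-33,145,116 -> dxyz m [-0.0029  0.0345  0.0373] wx 0.09989264956359989
```

Call:
{"api": "arm_command", "payload": {"rows": [{"dx": 0, "dy": 0.018, "dz": 0.019, "wx": 0, "wy": 0, "wz": 0, "gripper": 1}, {"dx": 0, "dy": 0.029, "dz": 0.031, "wx": 0, "wy": 0, "wz": 0, "gripper": 1}, {"dx": 0, "dy": 0.0345, "dz": 0.037, "wx": 0, "wy": 0, "wz": 0, "gripper": 1}, {"dx": 0.01, "dy": 0.0345, "dz": 0.037, "wx": 0, "wy": 0, "wz": 0, "gripper": 1}, {"dx": 0.025, "dy": 0.0345, "dz": 0.037, "wx": 0, "wy": 0, "wz": 0, "gripper": 1}, {"dx": 0.04, "dy": 0.0345, "dz": 0.037, "wx": 0, "wy": 0, "wz": 0, "gripper": 1}, {"dx": 0.05, "dy": 0.0345, "dz": 0.037, "wx": 0, "wy": 0, "wz": 0, "gripper": 1}, {"dx": 0.05, "dy": 0.0345, "dz": 0.037, "wx": 0, "wy": 0, "wz": 0, "gripper": 1}]}}

```text
clock: 6.45
position: [665.4, -34.7, 89.7]
ee_rot: [-0.159, 0.691, 0.159, 0.687]
contact_force: [-0.5, 1.7, -0.8]
gripper_width: 42.5
```

```bash
python3 to.py 667.5,-33,34;python3 - <<'E'
from fit import *
S=get_image('side');T=get_image('top')
a=cv2.resize(S['img'][130:290,130:290],(500,500),interpolation=cv2.INTER_CUBIC)
a2=cv2.resize(T['img'][90:190,200:260+40],(300,300),interpolation=cv2.INTER_CUBIC)
save('s5.png',np.hstack([a,np.vstack([a2,np.zeros((200,300,3),np.uint8)])]))
E
```

```text
t 6.45 pos [665.4 -34.7  89.7] yaw 115.98 w 42.5 F [-0.5  1.7 -0.8] tilt [-0.005 -0.002 -1.   ] j [ 0.19  0.57 -0.05  0.   -0.95 -1.31]
667.5,-33,34 -> dxyz m [0.0557 0.0006 0.0029] wx
```

View pics/s5.png

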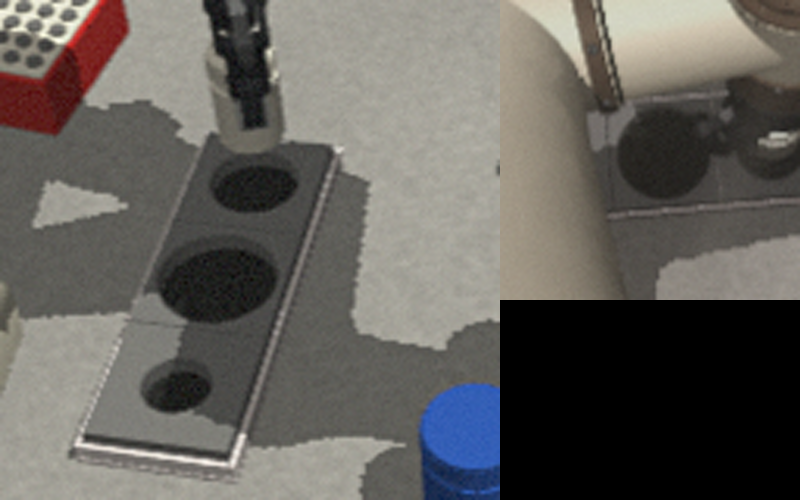

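Run:
```python
from fit import *
S=get_image('side')
for z in(64,66,68): print(z,ext(S,665.4,-34.7,22,70,z).round(1), proj(S,[[665.4,-34.7,z]]).round(1))
```

```text
64 [194.8 138.8 220.9 179.9] [[210.1 172.6]]
66 [194.6 138.  220.8 179.2] [[210.  171.8]]
68 [194.5 137.2 220.7 178.5] [[209.9 171.1]]
```

Call:
{"api": "arm_command", "payload": {"rows": [{"dx": 0.01, "dy": 0, "dz": 0.003, "wx": 0, "wy": 0, "wz": 0, "gripper": 1}, {"dx": 0.025, "dy": 0, "dz": 0.003, "wx": 0, "wy": 0, "wz": 0, "gripper": 1}, {"dx": 0.038, "dy": 0, "dz": 0.003, "wx": 0, "wy": 0, "wz": 0, "gripper": 1}, {"dx": 0.047, "dy": 0, "dz": 0.003, "wx": 0, "wy": 0, "wz": 0, "gripper": 1}, {"dx": 0.053, "dy": 0, "dz": 0.003, "wx": 0, "wy": 0, "wz": 0, "gripper": 1}, {"dx": 0.056, "dy": 0, "dz": 0.003, "wx": 0, "wy": 0, "wz": 0, "gripper": 1}, {"dx": 0.058, "dy": 0, "dz": 0.003, "wx": 0, "wy": 0, "wz": 0, "gripper": 1}, {"dx": 0.058, "dy": 0, "dz": 0.003, "wx": 0, "wy": 0, "wz": 0, "gripper": 1}]}}

```text
clock: 7.4
position: [670.4, -32.6, 34.8]
ee_rot: [-0.16, 0.689, 0.159, 0.689]
contact_force: [-0.8, 0.5, -0.9]
gripper_width: 42.9
```

```bash
python3 to.py 667.5,-33,31;python3 - <<'E'
from fit import *
S=get_image('side')
save('s6.png',cv2.resize(S['img'][130:230,160:260],(500,500),interpolation=cv2.INTER_CUBIC))
E
```

```text
t 7.4 pos [670.4 -32.6  34.8] yaw 116.07 w 42.9 F [-0.8  0.5 -0.9] tilt [ 0.001 -0.002 -1.   ] j [ 0.19  0.64 -0.09  0.   -0.84 -1.31]
667.5,-33,31 -> dxyz m [ 0.0038  0.0009 -0.0028] wx
```

View pics/s6.png

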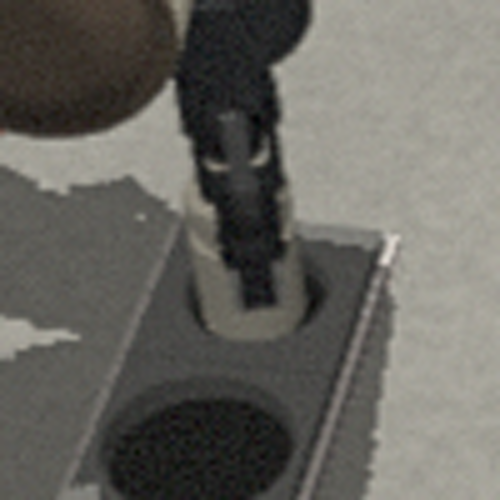

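Call:
{"api": "arm_command", "payload": {"rows": [{"dx": 0.001, "dy": 0.001, "dz": -0.003, "wx": 0, "wy": 0, "wz": 0, "gripper": 1}, {"dx": 0.002, "dy": 0.001, "dz": -0.003, "wx": 0, "wy": 0, "wz": 0, "gripper": 1}, {"dx": 0.003, "dy": 0.001, "dz": -0.003, "wx": 0, "wy": 0, "wz": 0, "gripper": 1}, {"dx": 0.0035, "dy": 0.001, "dz": -0.003, "wx": 0, "wy": 0, "wz": 0, "gripper": 1}, {"dx": 0.0035, "dy": 0.001, "dz": -0.003, "wx": 0, "wy": 0, "wz": 0, "gripper": 1}, {"dx": 0.0035, "dy": 0.001, "dz": -0.003, "wx": 0, "wy": 0, "wz": 0, "gripper": 1}, {"dx": 0.0035, "dy": 0.001, "dz": -0.003, "wx": 0, "wy": 0, "wz": 0, "gripper": 1}, {"dx": 0.0035, "dy": 0.001, "dz": -0.003, "wx": 0, "wy": 0, "wz": 0, "gripper": 1}]}}

```text
clock: 8.25
position: [667.5, -33.0, 31.8]
ee_rot: [-0.16, 0.689, 0.159, 0.689]
contact_force: [-1.4, -0.3, 0.8]
gripper_width: 43.0
```

```bash
python3 to.py 667.5,-33,31;python3 - <<'E'
from fit import *
S=get_image('side')
save('s7.png',cv2.resize(S['img'][130:230,160:260],(500,500),interpolation=cv2.INTER_CUBIC))
for z in (8,10,12):print(ext(S,667.5,-33,22,70,z))
E
```

```text
t 8.25 pos [667.5 -33.   31.8] yaw 116.08 w 43.0 F [-1.4 -0.3  0.8] tilt [ 0.001 -0.002 -1.   ] j [ 0.19  0.64 -0.1   0.   -0.83 -1.31]
667.5,-33,31 -> dxyz m [0.0008 0.     0.    ] wx 
[197.1698  160.67381 222.29199 199.955  ]
[197.04114 159.93242 222.20195 199.27847]
[196.91214 159.18904 222.1117  198.60017]
```

View pics/s7.png

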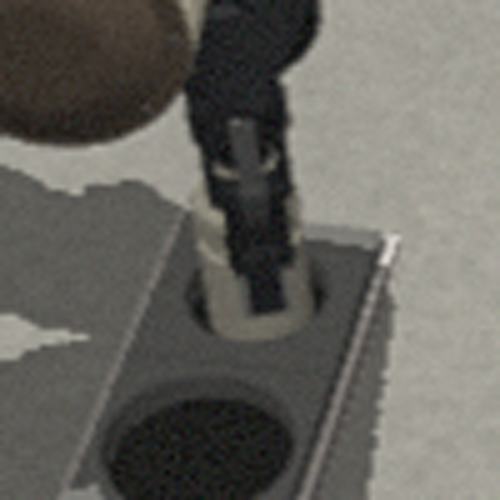

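Call:
{"api": "arm_command", "payload": {"rows": [{"dx": 0.001, "dy": 0, "dz": 0, "wx": 0, "wy": 0, "wz": 0, "gripper": 1}, {"dx": 0.0015, "dy": 0, "dz": 0, "wx": 0, "wy": 0, "wz": 0, "gripper": 1}, {"dx": 0.0015, "dy": 0, "dz": 0, "wx": 0, "wy": 0, "wz": 0, "gripper": -0.2}, {"dx": 0.0015, "dy": 0, "dz": 0, "wx": 0, "wy": 0, "wz": 0, "gripper": -0.4}, {"dx": 0.0015, "dy": 0, "dz": 0, "wx": 0, "wy": 0, "wz": 0, "gripper": -0.6}, {"dx": 0.0015, "dy": 0, "dz": 0, "wx": 0, "wy": 0, "wz": 0, "gripper": -0.8}, {"dx": 0.0015, "dy": 0, "dz": 0, "wx": 0, "wy": 0, "wz": 0, "gripper": -1}, {"dx": 0.0015, "dy": 0, "dz": 0, "wx": 0, "wy": 0, "wz": 0, "gripper": -1}]}}

```text
clock: 9.1
position: [667.5, -33.0, 30.1]
ee_rot: [-0.16, 0.689, 0.159, 0.689]
contact_force: [0.1, -0.0, -0.6]
gripper_width: 85.4
```

Call:
{"api": "arm_command", "payload": {"rows": [{"dx": 0, "dy": 0, "dz": 0, "wx": 0, "wy": 0, "wz": 0, "gripper": -1}, {"dx": 0, "dy": 0, "dz": 0, "wx": 0, "wy": 0, "wz": 0, "gripper": -1}, {"dx": -0.01, "dy": 0, "dz": 0, "wx": 0, "wy": 0, "wz": 0, "gripper": -1}, {"dx": -0.03, "dy": 0, "dz": 0, "wx": 0, "wy": 0, "wz": 0, "gripper": -1}, {"dx": -0.06, "dy": 0, "dz": 0, "wx": 0, "wy": 0, "wz": 0, "gripper": -1}, {"dx": -0.1, "dy": 0, "dz": 0, "wx": 0, "wy": 0, "wz": 0, "gripper": -1}, {"dx": -0.12, "dy": 0, "dz": 0, "wx": 0, "wy": 0, "wz": 0, "gripper": -1}, {"dx": -0.12, "dy": 0, "dz": 0, "wx": 0, "wy": 0, "wz": 0, "gripper": -1}]}}

```text
clock: 9.9
position: [669.8, -32.7, 155.8]
ee_rot: [-0.161, 0.685, 0.159, 0.693]
contact_force: [0.4, 0.7, 0.3]
gripper_width: 85.2
```

```bash
python3 to.py 593,325,150;python3 - <<'E'
from fit import *
S=get_image('side')
save('s8.png',cv2.resize(S['img'][130:290,130:290],(500,500),interpolation=cv2.INTER_CUBIC))
E
```

```text
t 9.9 pos [669.8 -32.7 155.8] yaw 116.11 w 85.2 F [0.4 0.7 0.3] tilt [ 0.011 -0.001 -1.   ] j [ 0.19  0.51  0.02  0.   -1.07 -1.31]
593,325,150 -> dxyz m [0.0046 0.3551 0.0884] wx
```

View pics/s8.png

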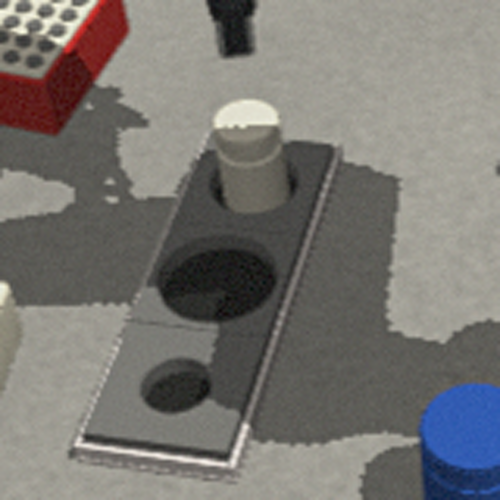

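Call:
{"api": "arm_command", "payload": {"rows": [{"dx": 0.001, "dy": 0.03, "dz": 0.008, "wx": 0, "wy": 0, "wz": 0, "gripper": -1}, {"dx": 0.002, "dy": 0.075, "dz": 0.019, "wx": 0, "wy": 0, "wz": 0, "gripper": -1}, {"dx": 0.003, "dy": 0.12, "dz": 0.03, "wx": 0, "wy": 0, "wz": 0, "gripper": -1}, {"dx": 0.004, "dy": 0.165, "dz": 0.041, "wx": 0, "wy": 0, "wz": 0, "gripper": -1}, {"dx": 0.005, "dy": 0.21, "dz": 0.052, "wx": 0, "wy": 0, "wz": 0, "gripper": -1}, {"dx": 0.005, "dy": 0.255, "dz": 0.063, "wx": 0, "wy": 0, "wz": 0, "gripper": -1}, {"dx": 0.005, "dy": 0.3, "dz": 0.075, "wx": 0, "wy": 0, "wz": 0, "gripper": -1}, {"dx": 0.005, "dy": 0.335, "dz": 0.083, "wx": 0, "wy": 0, "wz": 0, "gripper": -1}]}}

```text
clock: 10.75
position: [594.2, 306.9, 146.0]
ee_rot: [-0.161, 0.687, 0.159, 0.69]
contact_force: [1.0, -0.4, 0.5]
gripper_width: 85.3
```

```bash
python3 to.py 593,325,95,116
```

```text
t 10.75 pos [594.2 306.9 146. ] yaw 116.16 w 85.3 F [ 1.  -0.4  0.5] tilt [ 0.004 -0.002 -1.   ] j [ 0.72  0.52  0.01  0.   -1.05 -1.84]
593,325,95,116 -> dxyz m [0.051  0.017  0.0067] wx 0.15552939229412743
```

Call:
{"api": "arm_command", "payload": {"rows": [{"dx": 0, "dy": 0.012, "dz": 0.005, "wx": 0, "wy": 0, "wz": 0, "gripper": -1}, {"dx": 0.01, "dy": 0.017, "dz": 0.007, "wx": 0, "wy": 0, "wz": 0, "gripper": -1}, {"dx": 0.02, "dy": 0.017, "dz": 0.007, "wx": 0, "wy": 0, "wz": 0, "gripper": -1}, {"dx": 0.035, "dy": 0.017, "dz": 0.007, "wx": 0, "wy": 0, "wz": 0, "gripper": -1}, {"dx": 0.045, "dy": 0.017, "dz": 0.007, "wx": 0, "wy": 0, "wz": 0, "gripper": -1}, {"dx": 0.051, "dy": 0.017, "dz": 0.007, "wx": 0, "wy": 0, "wz": 0, "gripper": -1}, {"dx": 0.051, "dy": 0.017, "dz": 0.007, "wx": 0, "wy": 0, "wz": 0, "gripper": -1}, {"dx": 0.051, "dy": 0.017, "dz": 0.007, "wx": 0, "wy": 0, "wz": 0, "gripper": -1}]}}

```text
clock: 11.55
position: [593.7, 324.7, 95.2]
ee_rot: [-0.161, 0.687, 0.159, 0.69]
contact_force: [0.4, -0.4, -0.5]
gripper_width: 85.4
```

```bash
python3 to.py 593,325,18,116;python3 - <<'E'
from fit import *
S=get_image('side')
save('s9.png',cv2.resize(S['img'][240:380,110:250],(560,560),interpolation=cv2.INTER_CUBIC))
s=arm.read_state();m=R.from_quat(s['ee_rot']).as_matrix();p=s['position']
for sg in(-1,1):
    q=p+sg*m[:,1]*42.5-m[:,0]*13
    print((proj(S,[q+m[:,2]*11,q-m[:,2]*11])-[110,240])*4)
E
```

```text
t 11.55 pos [593.7 324.7  95.2] yaw 116.12 w 85.4 F [ 0.4 -0.4 -0.5] tilt [ 0.005 -0.002 -1.   ] j [ 0.74  0.58 -0.03  0.01 -0.96 -1.86]
593,325,18,116 -> dxyz m [ 0.0772  0.0009 -0.0007] wx 0.12131944819236651
[[221.15484271 213.16262256]
 [278.09154321 202.48656729]]
[[237.95070828 404.09721915]
 [299.07458626 391.8012391 ]]
```

View pics/s9.png

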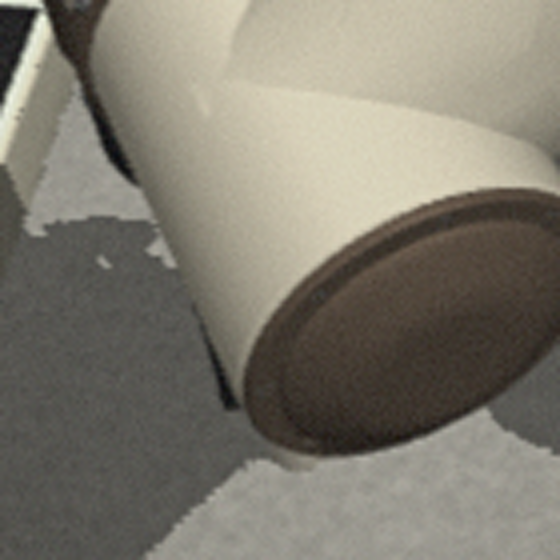

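Call:
{"api": "arm_command", "payload": {"rows": [{"dx": 0.01, "dy": 0.0005, "dz": 0, "wx": 0, "wy": 0, "wz": 0, "gripper": -1}, {"dx": 0.025, "dy": 0.001, "dz": -0.001, "wx": 0, "wy": 0, "wz": 0, "gripper": -1}, {"dx": 0.045, "dy": 0.001, "dz": -0.001, "wx": 0, "wy": 0, "wz": 0, "gripper": -1}, {"dx": 0.062, "dy": 0.001, "dz": -0.001, "wx": 0, "wy": 0, "wz": 0, "gripper": -1}, {"dx": 0.072, "dy": 0.001, "dz": -0.001, "wx": 0, "wy": 0, "wz": 0, "gripper": -1}, {"dx": 0.077, "dy": 0.001, "dz": -0.001, "wx": 0, "wy": 0, "wz": 0, "gripper": -0.6}, {"dx": 0.077, "dy": 0.001, "dz": -0.001, "wx": 0, "wy": 0, "wz": 0, "gripper": -0.2}, {"dx": 0.077, "dy": 0.001, "dz": -0.001, "wx": 0, "wy": 0, "wz": 0, "gripper": 0.1}]}}

```text
clock: 12.4
position: [593.3, 325.7, 19.4]
ee_rot: [-0.161, 0.687, 0.159, 0.691]
contact_force: [-0.4, -0.1, 0.1]
gripper_width: 43.8
```

```bash
python3 to.py 593,325,18,116;python3 - <<'E'
from fit import *
T=get_image('top');S=get_image('side')
a=cv2.resize(S['img'][270:390,110:230],(400,400),interpolation=cv2.INTER_CUBIC)
b=cv2.resize(T['img'][120:220,90:190],(400,400),interpolation=cv2.INTER_CUBIC)
save('s10.png',np.hstack([a,b]))
E
```

```text
t 12.4 pos [593.3 325.7  19.4] yaw 116.15 w 43.8 F [-0.4 -0.1  0.1] tilt [ 0.007 -0.001 -1.   ] j [ 0.74  0.66 -0.09  0.01 -0.81 -1.86]
593,325,18,116 -> dxyz m [ 0.0014 -0.0005 -0.0006] wx 0.14904802518105953
```

View pics/s10.png

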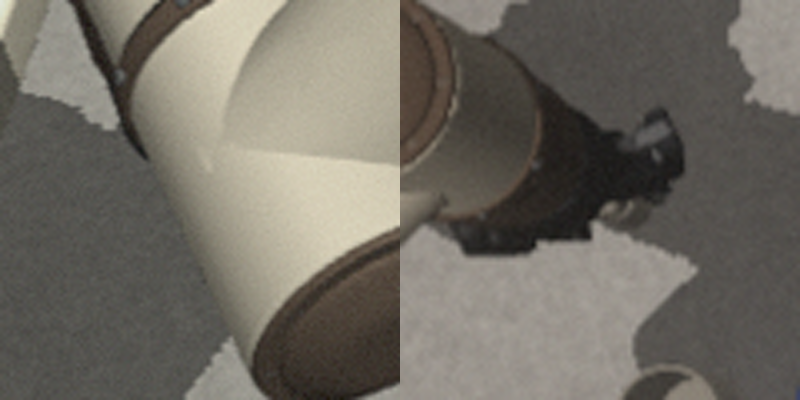

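Not much shows, but the jar's foot lies between the fingers. Closing.

Call:
{"api": "arm_command", "payload": {"rows": [{"dx": 0.001, "dy": 0, "dz": 0, "wx": 0, "wy": 0, "wz": 0, "gripper": 0.2}, {"dx": 0.001, "dy": 0, "dz": 0, "wx": 0, "wy": 0, "wz": 0, "gripper": 0.3}, {"dx": 0.001, "dy": 0, "dz": 0, "wx": 0, "wy": 0, "wz": 0, "gripper": 0.5}, {"dx": 0.001, "dy": 0, "dz": 0, "wx": 0, "wy": 0, "wz": 0, "gripper": 1}, {"dx": 0.001, "dy": 0, "dz": 0, "wx": 0, "wy": 0, "wz": 0, "gripper": 1}, {"dx": 0.001, "dy": 0, "dz": 0, "wx": 0, "wy": 0, "wz": 0, "gripper": 1}, {"dx": 0.001, "dy": 0, "dz": 0, "wx": 0, "wy": 0, "wz": 0, "gripper": 1}, {"dx": 0.001, "dy": 0, "dz": 0, "wx": 0, "wy": 0, "wz": 0, "gripper": 1}]}}

```text
clock: 13.3
position: [593.8, 326.1, 19.3]
ee_rot: [-0.161, 0.686, 0.16, 0.692]
contact_force: [-0.5, -0.6, 5.0]
gripper_width: 25.6
```

```bash
python3 to.py 593,325,18,116
```

```text
t 13.3 pos [593.8 326.1  19.3] yaw 116.16 w 25.6 F [-0.5 -0.6  5. ] tilt [ 0.008  0.    -1.   ] j [ 0.74  0.66 -0.09  0.01 -0.81 -1.86]
593,325,18,116 -> dxyz m [ 0.0013 -0.0006 -0.0012] wx 0.16069134227954862
```

Call:
{"api": "arm_command", "payload": {"rows": [{"dx": -0.005, "dy": 0, "dz": 0, "wx": 0, "wy": 0, "wz": 0, "gripper": 1}, {"dx": -0.02, "dy": 0, "dz": 0, "wx": 0, "wy": 0, "wz": 0, "gripper": 1}, {"dx": -0.04, "dy": 0, "dz": 0, "wx": 0, "wy": 0, "wz": 0, "gripper": 1}, {"dx": -0.065, "dy": 0, "dz": 0, "wx": 0, "wy": 0, "wz": 0, "gripper": 1}, {"dx": -0.085, "dy": 0, "dz": 0, "wx": 0, "wy": 0, "wz": 0, "gripper": 1}, {"dx": -0.095, "dy": 0, "dz": 0, "wx": 0, "wy": 0, "wz": 0, "gripper": 1}, {"dx": -0.1, "dy": 0, "dz": 0, "wx": 0, "wy": 0, "wz": 0, "gripper": 1}, {"dx": -0.1, "dy": 0, "dz": 0, "wx": 0, "wy": 0, "wz": 0, "gripper": 1}]}}

```text
clock: 14.1
position: [592.9, 326.0, 119.5]
ee_rot: [-0.16, 0.686, 0.16, 0.692]
contact_force: [0.4, -0.4, -0.9]
gripper_width: 25.7
```

```bash
python3 to.py 656,144.3,120,116
```

```text
t 14.1 pos [592.9 326.  119.5] yaw 116.15 w 25.7 F [ 0.4 -0.4 -0.9] tilt [ 0.008  0.001 -1.   ] j [ 0.74  0.55 -0.01  0.01 -1.   -1.86]
656,144.3,120,116 -> dxyz m [-1.000e-04 -1.909e-01 -2.340e-02] wx 0.15146363949671127
```

Call:
{"api": "arm_command", "payload": {"rows": [{"dx": 0, "dy": -0.01, "dz": -0.001, "wx": 0, "wy": 0, "wz": 0, "gripper": 1}, {"dx": 0, "dy": -0.035, "dz": -0.004, "wx": 0, "wy": 0, "wz": 0, "gripper": 1}, {"dx": 0, "dy": -0.07, "dz": -0.008, "wx": 0, "wy": 0, "wz": 0, "gripper": 1}, {"dx": 0, "dy": -0.11, "dz": -0.013, "wx": 0, "wy": 0, "wz": 0, "gripper": 1}, {"dx": 0, "dy": -0.145, "dz": -0.018, "wx": 0, "wy": 0, "wz": 0, "gripper": 1}, {"dx": 0, "dy": -0.172, "dz": -0.021, "wx": 0, "wy": 0, "wz": 0, "gripper": 1}, {"dx": 0.003, "dy": -0.187, "dz": -0.023, "wx": 0, "wy": 0, "wz": 0, "gripper": 1}, {"dx": 0.01, "dy": -0.191, "dz": -0.0235, "wx": 0, "wy": 0, "wz": 0, "gripper": 1}]}}

```text
clock: 14.9
position: [656.4, 142.3, 109.2]
ee_rot: [-0.16, 0.686, 0.159, 0.692]
contact_force: [-0.1, 1.1, -0.8]
gripper_width: 25.7
```

```bash
python3 to.py 656,144.3,45,116
```

```text
t 14.9 pos [656.4 142.3 109.2] yaw 116.01 w 25.7 F [-0.1  1.1 -0.8] tilt [ 0.008  0.001 -1.   ] j [ 0.46  0.56 -0.03  0.   -0.98 -1.57]
656,144.3,45,116 -> dxyz m [0.0642 0.0022 0.0001] wx 0.0115462073320316
```

Call:
{"api": "arm_command", "payload": {"rows": [{"dx": 0.01, "dy": 0.001, "dz": 0, "wx": 0, "wy": 0, "wz": 0, "gripper": 1}, {"dx": 0.02, "dy": 0.002, "dz": 0, "wx": 0, "wy": 0, "wz": 0, "gripper": 1}, {"dx": 0.035, "dy": 0.002, "dz": 0, "wx": 0, "wy": 0, "wz": 0, "gripper": 1}, {"dx": 0.048, "dy": 0.002, "dz": 0, "wx": 0, "wy": 0, "wz": 0, "gripper": 1}, {"dx": 0.056, "dy": 0.002, "dz": 0, "wx": 0, "wy": 0, "wz": 0, "gripper": 1}, {"dx": 0.06, "dy": 0.002, "dz": 0, "wx": 0, "wy": 0, "wz": 0, "gripper": 1}, {"dx": 0.06, "dy": 0.002, "dz": 0, "wx": 0, "wy": 0, "wz": 0, "gripper": 1}, {"dx": 0.06, "dy": 0.002, "dz": 0, "wx": 0, "wy": 0, "wz": 0, "gripper": 1}]}}

```text
clock: 15.7
position: [656.4, 144.3, 49.7]
ee_rot: [-0.16, 0.686, 0.159, 0.692]
contact_force: [-0.4, -0.6, -0.8]
gripper_width: 25.7
```

```bash
python3 to.py 656,144.3,28,116;python3 - <<'E'
from fit import *
T=get_image('top');S=get_image('side')
a=cv2.resize(S['img'][190:290,140:240],(400,400),interpolation=cv2.INTER_CUBIC)
b=cv2.resize(T['img'][100:200,170:270],(400,400),interpolation=cv2.INTER_CUBIC)
save('s11.png',np.hstack([a,b]))
for z in (28,30,32):print((ext(S,656,144.3,13.5,60,z)-[140,190,140,190])*4)
E
```

```text
t 15.7 pos [656.4 144.3  49.7] yaw 116.03 w 25.7 F [-0.4 -0.6 -0.8] tilt [ 0.009  0.001 -1.   ] j [ 0.46  0.62 -0.08  0.   -0.86 -1.58]
656,144.3,28,116 -> dxyz m [ 0.0217  0.0002 -0.0005] wx 0.025724744133682975
[133.76391602 135.16723633 213.09649658 266.13378906]
[133.03326416 132.16577148 212.51617432 263.40240479]
[132.300354   129.15515137 211.93414307 260.66290283]
```

View pics/s11.png

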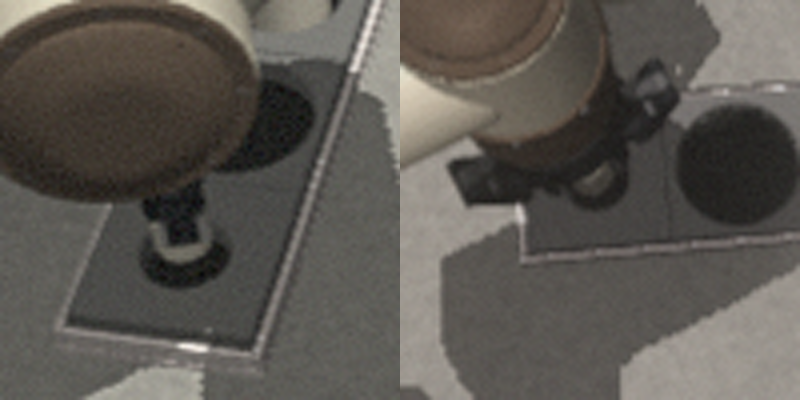

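Call:
{"api": "arm_command", "payload": {"rows": [{"dx": 0.006, "dy": 0, "dz": 0, "wx": 0, "wy": 0, "wz": 0, "gripper": 1}, {"dx": 0.012, "dy": 0, "dz": 0, "wx": 0, "wy": 0, "wz": 0, "gripper": 1}, {"dx": 0.016, "dy": 0, "dz": 0, "wx": 0, "wy": 0, "wz": 0, "gripper": 1}, {"dx": 0.019, "dy": 0, "dz": 0, "wx": 0, "wy": 0, "wz": 0, "gripper": 1}, {"dx": 0.0205, "dy": 0, "dz": 0, "wx": 0, "wy": 0, "wz": 0, "gripper": 1}, {"dx": 0.0205, "dy": 0, "dz": 0, "wx": 0, "wy": 0, "wz": 0, "gripper": 1}, {"dx": 0.0205, "dy": 0, "dz": 0, "wx": 0, "wy": 0, "wz": 0, "gripper": 1}, {"dx": 0.0205, "dy": 0, "dz": 0, "wx": 0, "wy": 0, "wz": 0, "gripper": 1}]}}

```text
clock: 16.6
position: [656.8, 144.4, 29.7]
ee_rot: [-0.159, 0.686, 0.159, 0.692]
contact_force: [0.2, -0.5, -0.4]
gripper_width: 25.5
```

```bash
python3 to.py 656,144.3,28,116;python3 - <<'E'
from fit import *
T=get_image('top');S=get_image('side')
a=cv2.resize(S['img'][190:290,140:240],(400,400),interpolation=cv2.INTER_CUBIC)
b=cv2.resize(T['img'][100:200,170:270],(400,400),interpolation=cv2.INTER_CUBIC)
save('s12.png',np.hstack([a,b]))
for z in (8,10,12):print((ext(S,656,144.3,13.5,60,z)-[140,190,140,190])*4)
E
```

```text
t 16.6 pos [656.8 144.4  29.7] yaw 116.02 w 25.5 F [ 0.2 -0.5 -0.4] tilt [ 0.01   0.001 -1.   ] j [ 0.46  0.64 -0.1   0.   -0.82 -1.58]
656,144.3,28,116 -> dxyz m [ 0.0017  0.0003 -0.0008] wx 0.018747084070085407
[140.94885254 164.68792725 218.80773926 293.00952148]
[140.24017334 161.7756958  218.24401855 290.3572998 ]
[139.52929688 158.85467529 217.67871094 287.69726562]
```

View pics/s12.png

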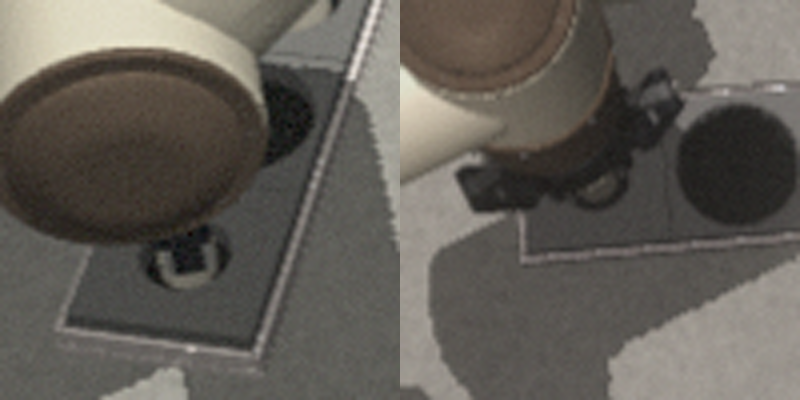

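Call:
{"api": "arm_command", "payload": {"rows": [{"dx": 0.001, "dy": 0, "dz": 0, "wx": 0, "wy": 0, "wz": 0, "gripper": 1}, {"dx": 0.002, "dy": 0, "dz": 0, "wx": 0, "wy": 0, "wz": 0, "gripper": 1}, {"dx": 0.002, "dy": 0, "dz": 0, "wx": 0, "wy": 0, "wz": 0, "gripper": 1}, {"dx": 0.002, "dy": 0, "dz": 0, "wx": 0, "wy": 0, "wz": 0, "gripper": 0.2}, {"dx": 0.002, "dy": 0, "dz": 0, "wx": 0, "wy": 0, "wz": 0, "gripper": 0}, {"dx": 0.002, "dy": 0, "dz": 0, "wx": 0, "wy": 0, "wz": 0, "gripper": -0.2}, {"dx": 0.001, "dy": 0, "dz": 0, "wx": 0, "wy": 0, "wz": 0, "gripper": -0.5}, {"dx": 0, "dy": 0, "dz": 0, "wx": 0, "wy": 0, "wz": 0, "gripper": -1}]}}

```text
clock: 17.5
position: [656.8, 144.4, 29.8]
ee_rot: [-0.16, 0.686, 0.159, 0.692]
contact_force: [0.7, -0.4, -0.9]
gripper_width: 76.6
```

Call:
{"api": "arm_command", "payload": {"rows": [{"dx": 0, "dy": 0, "dz": 0, "wx": 0, "wy": 0, "wz": 0, "gripper": -1}, {"dx": 0, "dy": 0, "dz": 0, "wx": 0, "wy": 0, "wz": 0, "gripper": -1}, {"dx": -0.01, "dy": 0, "dz": 0, "wx": 0, "wy": 0, "wz": 0, "gripper": -1}, {"dx": -0.03, "dy": 0, "dz": 0, "wx": 0, "wy": 0, "wz": 0, "gripper": -1}, {"dx": -0.06, "dy": 0, "dz": 0, "wx": 0, "wy": 0, "wz": 0, "gripper": -1}, {"dx": -0.1, "dy": 0, "dz": 0, "wx": 0, "wy": 0, "wz": 0, "gripper": -1}, {"dx": -0.12, "dy": 0, "dz": 0, "wx": 0, "wy": 0, "wz": 0, "gripper": -1}, {"dx": -0.12, "dy": 0, "dz": 0, "wx": 0, "wy": 0, "wz": 0, "gripper": -1}]}}

```text
clock: 18.3
position: [658.0, 145.0, 155.5]
ee_rot: [-0.159, 0.682, 0.159, 0.696]
contact_force: [0.1, 0.2, 1.0]
gripper_width: 85.2
```

```bash
python3 to.py 440.3,72,155,116 662,55.2,155,116
```

```text
t 18.3 pos [658.  145.  155.5] yaw 116.05 w 85.2 F [0.1 0.2 1. ] tilt [ 0.019  0.004 -1.   ] j [ 0.46  0.51  0.02  0.   -1.06 -1.58]
440.3,72,155,116 -> dxyz m [-0.0039  0.0301 -0.2276] wx 0.054747314106649014
662,55.2,155,116 -> dxyz m [ 0.0001 -0.0824 -0.0358] wx 0.054747314106649014
```

Call:
{"api": "arm_command", "payload": {"rows": [{"dx": 0, "dy": 0.003, "dz": -0.02, "wx": 0, "wy": 0.2, "wz": 0, "gripper": -1}, {"dx": -0.001, "dy": 0.008, "dz": -0.055, "wx": 0, "wy": 0.5, "wz": 0.1, "gripper": -1}, {"dx": -0.002, "dy": 0.013, "dz": -0.095, "wx": 0, "wy": 0.8, "wz": 0.2, "gripper": -1}, {"dx": -0.003, "dy": 0.018, "dz": -0.135, "wx": 0, "wy": 1.1, "wz": 0.3, "gripper": -1}, {"dx": -0.003, "dy": 0.023, "dz": -0.175, "wx": 0, "wy": 1.1, "wz": 0.3, "gripper": -1}, {"dx": -0.004, "dy": 0.027, "dz": -0.207, "wx": 0, "wy": 1.1, "wz": 0.3, "gripper": -1}, {"dx": -0.004, "dy": 0.03, "dz": -0.223, "wx": 0, "wy": 1.1, "wz": 0.3, "gripper": -1}, {"dx": -0.004, "dy": 0.03, "dz": -0.2275, "wx": 0, "wy": 1.1, "wz": 0.3, "gripper": -1}]}}

```text
clock: 19.1
position: [438.4, 71.2, 155.1]
ee_rot: [-0.159, 0.689, 0.16, 0.688]
contact_force: [0.5, 0.6, -0.7]
gripper_width: 85.7
```

```bash
python3 to.py 440.3,72,28,116;python3 - <<'E'
from fit import *
T=get_image('top');S=get_image('side')
a=cv2.resize(S['img'][150:290,140:340],(800,560),interpolation=cv2.INTER_CUBIC)
save('s13.png',a)
s=arm.read_state();m=R.from_quat(s['ee_rot']).as_matrix();p=s['position']
for sg in(-1,1):
    q=p+sg*m[:,1]*42.5-m[:,0]*13
    print((proj(S,[q+m[:,2]*11,q-m[:,2]*11])-[140,150])*4)
E
```

```text
t 19.1 pos [438.4  71.2 155.1] yaw 116.07 w 85.7 F [ 0.5  0.6 -0.7] tilt [-0.002  0.001 -1.   ] j [ 0.53  0.16 -0.53 -0.   -0.89 -1.64]
440.3,72,28,116 -> dxyz m [ 0.1271 -0.0003  0.0023] wx 0.0669643425840718
[[627.19182104  88.859463  ]
 [676.01177525  80.95702131]]
[[676.70589609 224.59827183]
 [728.58423486 215.66827747]]
```

View pics/s13.png

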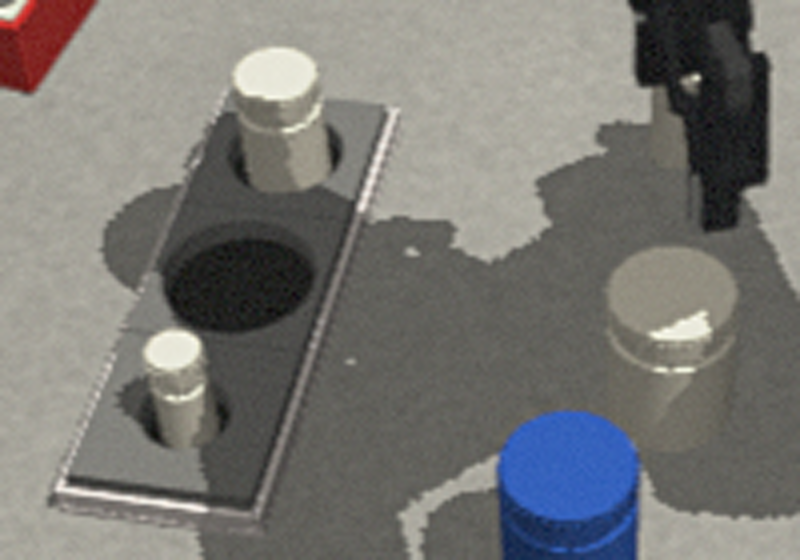

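Call:
{"api": "arm_command", "payload": {"rows": [{"dx": 0.01, "dy": 0, "dz": 0.001, "wx": 0, "wy": 0, "wz": 0, "gripper": -1}, {"dx": 0.025, "dy": 0, "dz": 0.002, "wx": 0, "wy": 0, "wz": 0, "gripper": -1}, {"dx": 0.045, "dy": 0, "dz": 0.003, "wx": 0, "wy": 0, "wz": 0, "gripper": -1}, {"dx": 0.06, "dy": 0, "dz": 0.003, "wx": 0, "wy": 0, "wz": 0, "gripper": -1}, {"dx": 0.07, "dy": 0, "dz": 0.003, "wx": 0, "wy": 0, "wz": 0, "gripper": -1}, {"dx": 0.075, "dy": 0, "dz": 0.003, "wx": 0, "wy": 0, "wz": 0, "gripper": -1}, {"dx": 0.077, "dy": 0, "dz": 0.003, "wx": 0, "wy": 0, "wz": 0, "gripper": -1}, {"dx": 0.077, "dy": 0, "dz": 0.003, "wx": 0, "wy": 0, "wz": 0, "gripper": -1}]}}

```text
clock: 20.0
position: [443.4, 73.5, 78.3]
ee_rot: [-0.159, 0.689, 0.16, 0.689]
contact_force: [-0.5, -0.1, -0.2]
gripper_width: 85.4
```

```bash
python3 to.py 441,72.5,28,116;python3 - <<'E'
from fit import *
T=get_image('top');S=get_image('side')
a=cv2.resize(S['img'][170:290,250:370],(400,400),interpolation=cv2.INTER_CUBIC)
b=cv2.resize(T['img'][190:290,200:300],(400,400),interpolation=cv2.INTER_CUBIC)
save('s14.png',np.hstack([a,b]))
s=arm.read_state();m=R.from_quat(s['ee_rot']).as_matrix();p=s['position']
for sg in(-1,1):
    q=p+sg*m[:,1]*42.5-m[:,0]*13
    print((proj(S,[q+m[:,2]*11,q-m[:,2]*11])-[250,170])*3.33,(proj(T,[q+m[:,2]*11,q-m[:,2]*11])-[200,190])*4)
E
```

```text
t 20.0 pos [443.4  73.5  78.3] yaw 116.08 w 85.4 F [-0.5 -0.1 -0.2] tilt [-0.     0.001 -1.   ] j [ 0.53  0.28 -0.61 -0.   -0.68 -1.64]
441,72.5,28,116 -> dxyz m [ 0.0503  0.0002 -0.0026] wx 0.07781846482028243
[[148.79339682 110.89039813]
 [187.19431993 104.37432671]] [[242.35310897 105.22181847]
 [260.05201461 139.55345848]]
[[187.1343502  223.6709159 ]
 [227.79974264 216.35200852]] [[108.9852796  174.03537151]
 [126.57856042 208.59448736]]
```

View pics/s14.png

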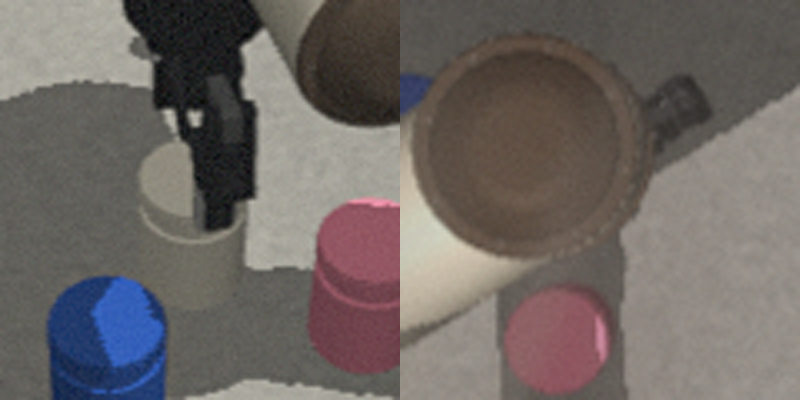

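Call:
{"api": "arm_command", "payload": {"rows": [{"dx": 0.008, "dy": 0, "dz": -0.002, "wx": 0, "wy": 0, "wz": 0, "gripper": -1}, {"dx": 0.018, "dy": 0, "dz": -0.002, "wx": 0, "wy": 0, "wz": 0, "gripper": -1}, {"dx": 0.03, "dy": 0, "dz": -0.002, "wx": 0, "wy": 0, "wz": 0, "gripper": -1}, {"dx": 0.042, "dy": 0, "dz": -0.002, "wx": 0, "wy": 0, "wz": 0, "gripper": -1}, {"dx": 0.048, "dy": 0, "dz": -0.002, "wx": 0, "wy": 0, "wz": 0, "gripper": -1}, {"dx": 0.05, "dy": 0, "dz": -0.002, "wx": 0, "wy": 0, "wz": 0, "gripper": -1}, {"dx": 0.05, "dy": 0, "dz": -0.002, "wx": 0, "wy": 0, "wz": 0, "gripper": -1}, {"dx": 0.05, "dy": 0, "dz": -0.002, "wx": 0, "wy": 0, "wz": 0, "gripper": -0.7}]}}

```text
clock: 20.9
position: [442.1, 72.9, 29.2]
ee_rot: [-0.159, 0.688, 0.16, 0.69]
contact_force: [0.1, -0.4, -0.8]
gripper_width: 73.7
```

Call:
{"api": "arm_command", "payload": {"rows": [{"dx": 0, "dy": 0, "dz": 0, "wx": 0, "wy": 0, "wz": 0, "gripper": -0.6}, {"dx": 0, "dy": 0, "dz": 0, "wx": 0, "wy": 0, "wz": 0, "gripper": -0.4}, {"dx": 0, "dy": 0, "dz": 0, "wx": 0, "wy": 0, "wz": 0, "gripper": -0.2}, {"dx": 0, "dy": 0, "dz": 0, "wx": 0, "wy": 0, "wz": 0, "gripper": 1}, {"dx": 0, "dy": 0, "dz": 0, "wx": 0, "wy": 0, "wz": 0, "gripper": 1}, {"dx": 0, "dy": 0, "dz": 0, "wx": 0, "wy": 0, "wz": 0, "gripper": 1}, {"dx": 0, "dy": 0, "dz": 0, "wx": 0, "wy": 0, "wz": 0, "gripper": 1}, {"dx": 0, "dy": 0, "dz": 0, "wx": 0, "wy": 0, "wz": 0, "gripper": 1}]}}

```text
clock: 21.7
position: [442.5, 73.1, 30.0]
ee_rot: [-0.159, 0.688, 0.16, 0.69]
contact_force: [-0.6, 0.1, 5.8]
gripper_width: 60.1
```

Call:
{"api": "arm_command", "payload": {"rows": [{"dx": -0.005, "dy": 0, "dz": 0, "wx": 0, "wy": 0, "wz": 0, "gripper": 1}, {"dx": -0.02, "dy": 0, "dz": 0, "wx": 0, "wy": 0, "wz": 0, "gripper": 1}, {"dx": -0.045, "dy": 0, "dz": 0, "wx": 0, "wy": 0, "wz": 0, "gripper": 1}, {"dx": -0.07, "dy": 0, "dz": 0, "wx": 0, "wy": 0, "wz": 0, "gripper": 1}, {"dx": -0.095, "dy": 0, "dz": 0, "wx": 0, "wy": 0, "wz": 0, "gripper": 1}, {"dx": -0.115, "dy": 0, "dz": 0, "wx": 0, "wy": 0, "wz": 0, "gripper": 1}, {"dx": -0.12, "dy": 0, "dz": 0, "wx": 0, "wy": 0, "wz": 0, "gripper": 1}, {"dx": -0.12, "dy": 0, "dz": 0, "wx": 0, "wy": 0, "wz": 0, "gripper": 1}]}}

```text
clock: 22.5
position: [442.0, 72.9, 150.3]
ee_rot: [-0.159, 0.687, 0.16, 0.69]
contact_force: [-0.0, -0.0, -2.1]
gripper_width: 60.0
```

```bash
python3 to.py 662,55.2,150,183.7;python3 - <<'E'
from fit import *
S=get_image('side')
a=cv2.resize(S['img'][130:290,130:370],(780,520),interpolation=cv2.INTER_CUBIC)
save('s15.png',a)
E
```

```text
t 22.5 pos [442.   72.9 150.3] yaw 116.09 w 60.0 F [-0.  -0.  -2.1] tilt [ 0.004  0.003 -1.   ] j [ 0.53  0.17 -0.53 -0.   -0.87 -1.64]
662,55.2,150,183.7 -> dxyz m [ 0.001  -0.1126  0.1898] wx -67.61017391371698
```

View pics/s15.png

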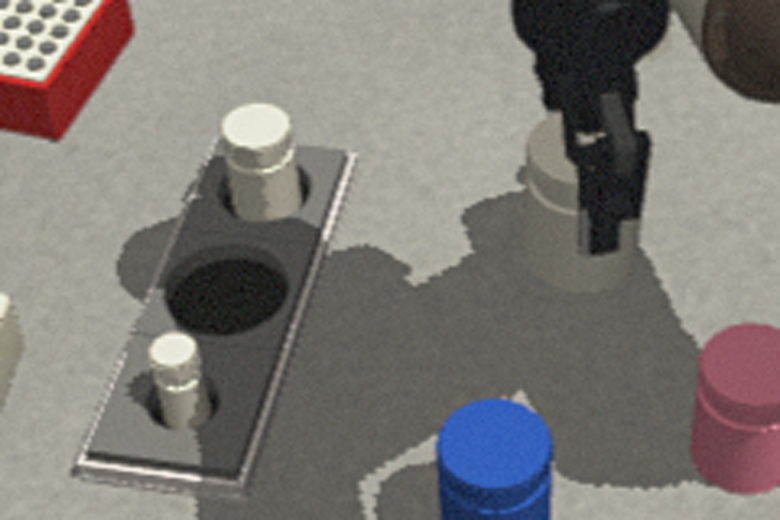

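Call:
{"api": "arm_command", "payload": {"rows": [{"dx": 0, "dy": -0.006, "dz": 0.01, "wx": -3, "wy": 0, "wz": 0, "gripper": 1}, {"dx": 0, "dy": -0.018, "dz": 0.03, "wx": -9, "wy": 0, "wz": 0, "gripper": 1}, {"dx": 0, "dy": -0.032, "dz": 0.054, "wx": -16, "wy": 0, "wz": 0, "gripper": 1}, {"dx": 0, "dy": -0.046, "dz": 0.078, "wx": -23, "wy": 0, "wz": 0, "gripper": 1}, {"dx": 0, "dy": -0.06, "dz": 0.102, "wx": -30, "wy": 0, "wz": 0, "gripper": 1}, {"dx": 0, "dy": -0.074, "dz": 0.125, "wx": -37, "wy": 0, "wz": 0, "gripper": 1}, {"dx": 0, "dy": -0.087, "dz": 0.147, "wx": -44, "wy": 0, "wz": 0, "gripper": 1}, {"dx": 0, "dy": -0.097, "dz": 0.164, "wx": -50, "wy": 0, "wz": 0, "gripper": 1}]}}

```text
clock: 23.35
position: [631.8, 57.2, 146.6]
ee_rot: [-0.436, 0.557, 0.438, 0.556]
contact_force: [-0.9, -0.2, -1.5]
gripper_width: 59.9
```

```bash
python3 to.py 662,55.2,120,183.7
```

```text
t 23.35 pos [631.8  57.2 146.6] yaw 166.31 w 59.9 F [-0.9 -0.2 -1.5] tilt [-0.003  0.001 -1.   ] j [ 0.34  0.47 -0.08 -0.   -1.02 -0.58]
662,55.2,120,183.7 -> dxyz m [ 0.0265 -0.0299  0.0052] wx -17.392711031379264
```

Call:
{"api": "arm_command", "payload": {"rows": [{"dx": 0, "dy": -0.012, "dz": 0.002, "wx": -6, "wy": 0, "wz": 0, "gripper": 1}, {"dx": 0, "dy": -0.021, "dz": 0.004, "wx": -12, "wy": 0, "wz": 0, "gripper": 1}, {"dx": 0, "dy": -0.027, "dz": 0.005, "wx": -16, "wy": 0, "wz": 0, "gripper": 1}, {"dx": 0.01, "dy": -0.03, "dz": 0.005, "wx": -17.4, "wy": 0, "wz": 0, "gripper": 1}, {"dx": 0.025, "dy": -0.03, "dz": 0.005, "wx": -17.4, "wy": 0, "wz": 0, "gripper": 1}, {"dx": 0.04, "dy": -0.03, "dz": 0.005, "wx": -17.4, "wy": 0, "wz": 0, "gripper": 1}, {"dx": 0.047, "dy": -0.03, "dz": 0.005, "wx": -17.4, "wy": 0, "wz": 0, "gripper": 1}, {"dx": 0.047, "dy": -0.03, "dz": 0.005, "wx": -17.4, "wy": 0, "wz": 0, "gripper": 1}]}}

```text
clock: 24.15
position: [660.3, 54.6, 96.7]
ee_rot: [-0.514, 0.486, 0.518, 0.482]
contact_force: [0.2, -0.2, -2.3]
gripper_width: 60.1
```

```bash
python3 to.py 662,55.2,38,183.7;python3 - <<'E'
from fit import *
T=get_image('top');S=get_image('side')
a=cv2.resize(S['img'][140:290,130:280],(450,450),interpolation=cv2.INTER_CUBIC)
b=cv2.resize(T['img'][90:190,200:300],(350,350),interpolation=cv2.INTER_CUBIC)
b=np.vstack([b,np.zeros((100,350,3),np.uint8)])
save('s16.png',np.hstack([a,b]))
s=arm.read_state();p=s['position']
print((ext(S,p[0],p[1],30.5,80,p[2]-29.5)-[130,140,130,140])*3)
E
```

```text
t 24.15 pos [660.3  54.6  96.7] yaw -176.33 w 60.1 F [ 0.2 -0.2 -2.3] tilt [-0.008 -0.    -1.   ] j [ 0.32  0.56 -0.05 -0.   -0.96 -0.26]
662,55.2,38,183.7 -> dxyz m [ 0.0587 -0.0021  0.0005] wx -360.02855195671077
[130.828125    57.42008972 246.94454956 218.38169861]
```

View pics/s16.png

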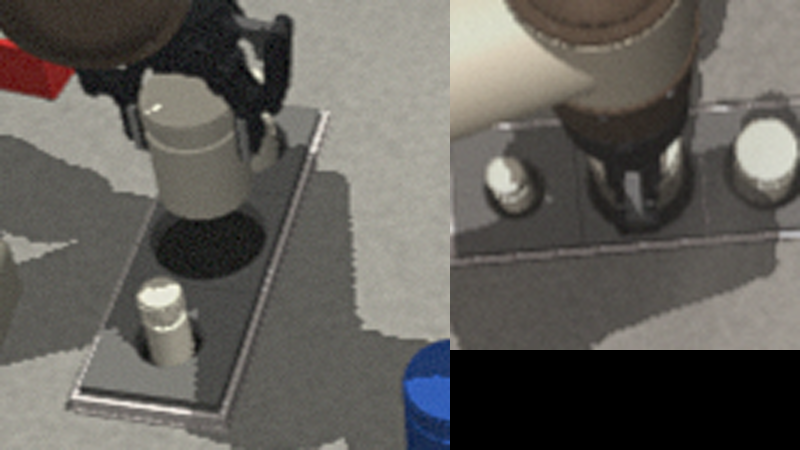

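Call:
{"api": "arm_command", "payload": {"rows": [{"dx": 0.01, "dy": -0.001, "dz": 0.0005, "wx": 0, "wy": 0, "wz": 0, "gripper": 1}, {"dx": 0.025, "dy": -0.002, "dz": 0.0005, "wx": 0, "wy": 0, "wz": 0, "gripper": 1}, {"dx": 0.038, "dy": -0.002, "dz": 0.0005, "wx": 0, "wy": 0, "wz": 0, "gripper": 1}, {"dx": 0.047, "dy": -0.002, "dz": 0.0005, "wx": 0, "wy": 0, "wz": 0, "gripper": 1}, {"dx": 0.053, "dy": -0.002, "dz": 0.0005, "wx": 0, "wy": 0, "wz": 0, "gripper": 1}, {"dx": 0.056, "dy": -0.002, "dz": 0.0005, "wx": 0, "wy": 0, "wz": 0, "gripper": 1}, {"dx": 0.056, "dy": -0.002, "dz": 0.0005, "wx": 0, "wy": 0, "wz": 0, "gripper": 1}, {"dx": 0.056, "dy": -0.002, "dz": 0.0005, "wx": 0, "wy": 0, "wz": 0, "gripper": 1}]}}

```text
clock: 25.05
position: [664.2, 55.7, 43.7]
ee_rot: [-0.515, 0.484, 0.517, 0.483]
contact_force: [-0.0, 0.9, -2.5]
gripper_width: 60.3
```

```bash
python3 to.py 662,55.2,38,183.7;python3 - <<'E'
from fit import *
T=get_image('top');S=get_image('side')
a=cv2.resize(S['img'][150:270,140:260],(450,450),interpolation=cv2.INTER_CUBIC)
b=cv2.resize(T['img'][90:190,200:300],(350,350),interpolation=cv2.INTER_CUBIC)
b=np.vstack([b,np.zeros((100,350,3),np.uint8)])
save('s17.png',np.hstack([a,b]))
for z in(8,10,12):print((ext(S,662,55.2,30.5,80,z)-[140,150,140,150])*3.75)
E
```

```text
t 25.05 pos [664.2  55.7  43.7] yaw -176.28 w 60.3 F [-0.   0.9 -2.5] tilt [-0.002  0.001 -1.   ] j [ 0.33  0.62 -0.09 -0.   -0.85 -0.26]
662,55.2,38,183.7 -> dxyz m [ 0.0057  0.0022 -0.0004] wx -359.9795394189997
[145.66194534 125.72135925 283.5710907  316.95573807]
[145.04688263 122.89455414 283.1803894  314.43735123]
[144.43004608 120.05979538 282.78860092 311.91192627]
```

View pics/s17.png

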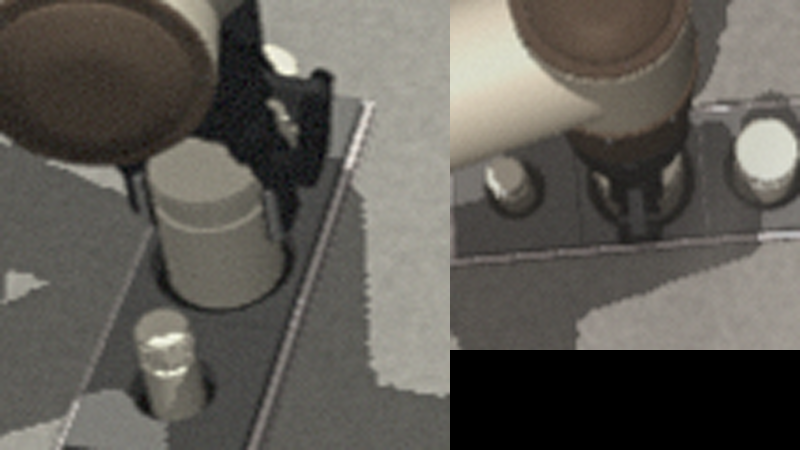

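Call:
{"api": "arm_command", "payload": {"rows": [{"dx": 0.002, "dy": 0.002, "dz": 0, "wx": 0, "wy": 0, "wz": 0, "gripper": 1}, {"dx": 0.003, "dy": 0.002, "dz": 0, "wx": 0, "wy": 0, "wz": 0, "gripper": 1}, {"dx": 0.004, "dy": 0.002, "dz": 0, "wx": 0, "wy": 0, "wz": 0, "gripper": 1}, {"dx": 0.005, "dy": 0.002, "dz": 0, "wx": 0, "wy": 0, "wz": 0, "gripper": 1}, {"dx": 0.0055, "dy": 0.002, "dz": 0, "wx": 0, "wy": 0, "wz": 0, "gripper": 1}, {"dx": 0.0055, "dy": 0.002, "dz": 0, "wx": 0, "wy": 0, "wz": 0, "gripper": 1}, {"dx": 0.0055, "dy": 0.002, "dz": 0, "wx": 0, "wy": 0, "wz": 0, "gripper": 1}, {"dx": 0.0055, "dy": 0.002, "dz": 0, "wx": 0, "wy": 0, "wz": 0, "gripper": 1}]}}

```text
clock: 25.95
position: [662.3, 55.6, 38.5]
ee_rot: [-0.515, 0.484, 0.517, 0.483]
contact_force: [0.3, 0.1, -2.1]
gripper_width: 59.9
```

Call:
{"api": "arm_command", "payload": {"rows": [{"dx": 0.0005, "dy": 0, "dz": 0, "wx": 0, "wy": 0, "wz": 0, "gripper": 1}, {"dx": 0.001, "dy": 0, "dz": 0, "wx": 0, "wy": 0, "wz": 0, "gripper": 1}, {"dx": 0.0015, "dy": 0, "dz": 0, "wx": 0, "wy": 0, "wz": 0, "gripper": 1}, {"dx": 0.0015, "dy": 0, "dz": 0, "wx": 0, "wy": 0, "wz": 0, "gripper": 1}, {"dx": 0.0015, "dy": 0, "dz": 0, "wx": 0, "wy": 0, "wz": 0, "gripper": 1}, {"dx": 0.0015, "dy": 0, "dz": 0, "wx": 0, "wy": 0, "wz": 0, "gripper": 1}, {"dx": 0.0015, "dy": 0, "dz": 0, "wx": 0, "wy": 0, "wz": 0, "gripper": 1}, {"dx": 0.0015, "dy": 0, "dz": 0, "wx": 0, "wy": 0, "wz": 0, "gripper": 1}]}}

```text
clock: 26.75
position: [662.4, 55.6, 38.1]
ee_rot: [-0.516, 0.483, 0.517, 0.483]
contact_force: [-2.7, 0.3, 5.6]
gripper_width: 59.9
```

Contact with the well floor. Release and rise.

Call:
{"api": "arm_command", "payload": {"rows": [{"dx": 0, "dy": 0, "dz": 0, "wx": 0, "wy": 0, "wz": 0, "gripper": -0.6}, {"dx": 0, "dy": 0, "dz": 0, "wx": 0, "wy": 0, "wz": 0, "gripper": -0.8}, {"dx": 0, "dy": 0, "dz": 0, "wx": 0, "wy": 0, "wz": 0, "gripper": -1}, {"dx": 0, "dy": 0, "dz": 0, "wx": 0, "wy": 0, "wz": 0, "gripper": -1}, {"dx": 0, "dy": 0, "dz": 0, "wx": 0, "wy": 0, "wz": 0, "gripper": -1}, {"dx": 0, "dy": 0, "dz": 0, "wx": 0, "wy": 0, "wz": 0, "gripper": -1}, {"dx": 0, "dy": 0, "dz": 0, "wx": 0, "wy": 0, "wz": 0, "gripper": -1}, {"dx": -0.005, "dy": 0, "dz": 0, "wx": 0, "wy": 0, "wz": 0, "gripper": -1}]}}

```text
clock: 27.55
position: [661.8, 55.4, 42.5]
ee_rot: [-0.515, 0.484, 0.517, 0.483]
contact_force: [0.3, -0.9, 0.3]
gripper_width: 85.2
```

Call:
{"api": "arm_command", "payload": {"rows": [{"dx": -0.01, "dy": 0, "dz": 0, "wx": 0, "wy": 0, "wz": 0, "gripper": -1}, {"dx": -0.03, "dy": 0, "dz": 0, "wx": 0, "wy": 0, "wz": 0, "gripper": -1}, {"dx": -0.06, "dy": 0, "dz": 0, "wx": 0, "wy": 0, "wz": 0, "gripper": -1}, {"dx": -0.09, "dy": 0, "dz": 0, "wx": 0, "wy": 0, "wz": 0, "gripper": -1}, {"dx": -0.12, "dy": 0, "dz": 0, "wx": 0, "wy": 0, "wz": 0, "gripper": -1}, {"dx": -0.15, "dy": 0, "dz": 0, "wx": 0, "wy": 0, "wz": 0, "gripper": -1}, {"dx": -0.17, "dy": 0, "dz": 0, "wx": 0, "wy": 0, "wz": 0, "gripper": -1}, {"dx": -0.17, "dy": 0, "dz": 0, "wx": 0, "wy": 0, "wz": 0, "gripper": -1}]}}

```text
clock: 28.35
position: [664.2, 55.5, 217.8]
ee_rot: [0.517, -0.481, -0.515, -0.485]
contact_force: [0.2, 0.1, 1.0]
gripper_width: 85.1
```

```bash
python3 to.py 560,-350,200
```

```text
t 28.35 pos [664.2  55.5 217.8] yaw -176.25 w 85.1 F [0.2 0.1 1. ] tilt [ 0.006  0.002 -1.   ] j [ 0.33  0.46  0.09 -0.   -1.2  -0.26]
560,-350,200 -> dxyz m [ 0.0162  0.1306 -0.3979] wx
```

Move the arm aside for a final look.

Call:
{"api": "arm_command", "payload": {"rows": [{"dx": 0, "dy": 0.01, "dz": -0.03, "wx": 0, "wy": 0, "wz": 0, "gripper": -1}, {"dx": 0, "dy": 0.02, "dz": -0.07, "wx": 0, "wy": 0, "wz": 0, "gripper": -1}, {"dx": 0, "dy": 0.035, "dz": -0.11, "wx": 0, "wy": 0, "wz": 0, "gripper": -1}, {"dx": 0, "dy": 0.05, "dz": -0.15, "wx": 0, "wy": 0, "wz": 0, "gripper": -1}, {"dx": 0, "dy": 0.065, "dz": -0.19, "wx": 0, "wy": 0, "wz": 0, "gripper": -1}, {"dx": 0, "dy": 0.08, "dz": -0.23, "wx": 0, "wy": 0, "wz": 0, "gripper": -1}, {"dx": 0, "dy": 0.09, "dz": -0.27, "wx": 0, "wy": 0, "wz": 0, "gripper": -1}, {"dx": 0, "dy": 0.1, "dz": -0.3, "wx": 0, "wy": 0, "wz": 0, "gripper": -1}]}}

```text
clock: 29.15
position: [582.8, -252.4, 216.1]
ee_rot: [0.516, -0.482, -0.515, -0.486]
contact_force: [0.6, 1.0, -0.6]
gripper_width: 85.3
```

Call:
{"api": "arm_command", "payload": {"rows": [{"dx": 0, "dy": 0.01, "dz": -0.03, "wx": 0, "wy": 0, "wz": 0, "gripper": -1}, {"dx": 0, "dy": 0.03, "dz": -0.07, "wx": 0, "wy": 0, "wz": 0, "gripper": -1}, {"dx": 0, "dy": 0.05, "dz": -0.1, "wx": 0, "wy": 0, "wz": 0, "gripper": -1}, {"dx": 0, "dy": 0.07, "dz": -0.13, "wx": 0, "wy": 0, "wz": 0, "gripper": -1}, {"dx": 0, "dy": 0.09, "dz": -0.16, "wx": 0, "wy": 0, "wz": 0, "gripper": -1}, {"dx": 0, "dy": 0.1, "dz": -0.18, "wx": 0, "wy": 0, "wz": 0, "gripper": -1}, {"dx": 0, "dy": 0.1, "dz": -0.18, "wx": 0, "wy": 0, "wz": 0, "gripper": -1}, {"dx": 0, "dy": 0.1, "dz": -0.18, "wx": 0, "wy": 0, "wz": 0, "gripper": -1}]}}

```text
clock: 29.95
position: [494.0, -438.4, 214.4]
ee_rot: [0.516, -0.482, -0.515, -0.486]
contact_force: [0.3, 0.4, 0.1]
gripper_width: 85.1
```

```bash
python3 to.py;python3 - <<'E'
from fit import *
T=get_image('top');S=get_image('side')
W=dict(small=(656,144.3),large=(662,55.2),medium=(667.5,-33))
O=dict(large=(460,283),medium=(463,-258),small=(472,-95))
for n,D in(('t',T),('s',S)):
    save(n+'18.png',D['img'])
    im=D['img'][90:190,190:320] if n=='t' else D['img'][130:290,130:290]
    f=6 if n=='t' else 3.6; o=np.array([190,90]) if n=='t' else np.array([130,130])
    im=cv2.resize(im,None,fx=f,fy=f,interpolation=cv2.INTER_CUBIC)
    for k,(x,y) in W.items():
        p=(sil(D,x,y,*DIM[k],8)-o+.5)*f
        cv2.polylines(im,[p.astype(np.int32)],True,(255,0,0),1)
    save(n+'18z.png',im[:600,:800])
E
```

```text
t 29.95 pos [ 494.  -438.4  214.4] yaw -176.39 w 85.1 F [0.3 0.4 0.1] tilt [ 0.004  0.004 -1.   ] j [-0.48  0.46  0.08 -0.01 -1.19  0.55]
```

View pics/t18z.png

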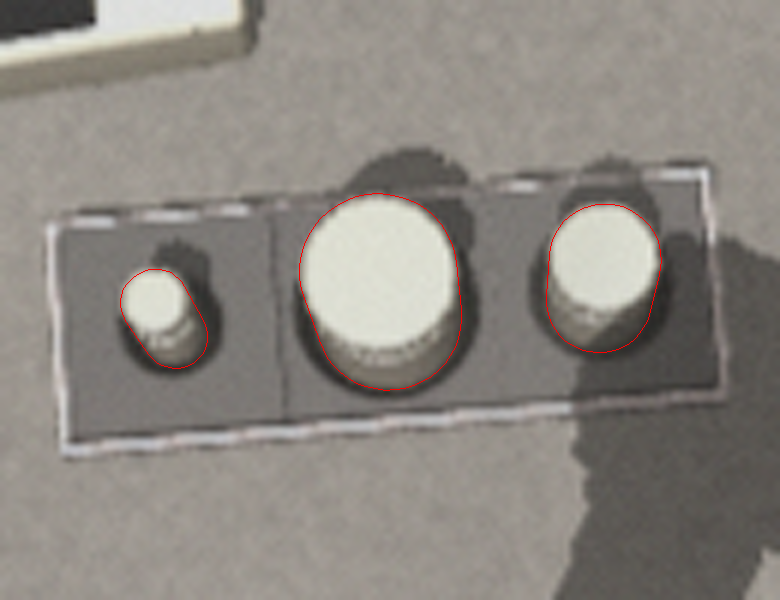

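View pics/s18z.png

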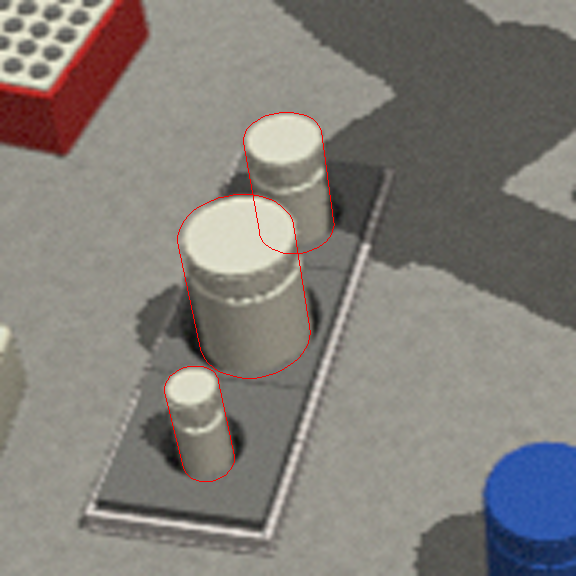

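View pics/t18.png

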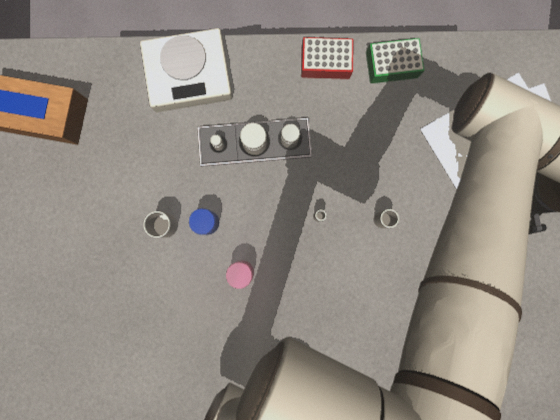

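All three silhouettes match the predicted outlines for jars standing on the well floor at the well centres. The open jars are at their original pixels: (157,224), (388,218) and (320,215). Handing in.

Run:
```python
from h import *
print(arm.job_done(), arm.read_state()['clock'])
```

```text
the job is handed in; nothing more can be done
the job is handed in; nothing more can be done
```

I packed the three capped jars into the wells made for their sizes: small in the +y end well, large in the middle, medium in the −y end well. I handed the job in at about 30 s on the robot's clock, with the gripper open and clear of everything.

**Final checks:** In both cameras each jar's outline matched the shape expected for an upright jar on the well floor, to within about a pixel (2–3 mm), and centred. The open jars, and the blue and pink look-alikes, are at the same pixels as at the start, and nothing tipped.

**What failed or disagreed:**
- My first move call was refused because its rows did not list all seven numbers. It moved nothing.
- The two cameras disagreed by up to about 5 mm, so I used their average.
- The pose reading differed by 2–3 mm right after moves. I corrected the jars' positions before release.
- I felt contact with the well floor only for the large jar. The medium and small jars were released about 1 mm or less above where I estimated the floor to be.
- No verdict was reported on hand-in.

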